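Load the marking die and hold the punch in the guard slot

TASK

Lay the round brass blank flat in the round nest of the die, let go of it, and push the die by its blue plate all the way home under the yellow guard. Then take the red-handled punch from its wooden rack, pass its blade upright down through the slot in the guard and finish while still holding it there, the tip about a centimetre above the blank and not touching it. Leave the other parts lying about the worktop where they are.

Things in the scene. Friction and masses are not known exactly. Their poses are not given: they have to be found in the camera images.
- blank: round brass blank, a plain disc 46 mm across and 10 mm thick, about 130 g, lying flat on the worktop at the start, 0.2 to 0.4 m to one side of the fixture. Origin: centre of its underside; z up.
- nest (a point): centre of the floor of the round nest in the top of the dark grey die (die 90 x 80 mm, 30 mm high, its top 38 mm above the worktop). The nest is 49 mm across and 4 mm deep with a 2 mm chamfer at its rim, its floor 34 mm above the worktop, so a seated blank stands 6 mm proud, its top 44 mm above the worktop. The point rides with the die; x is the direction in which the die is pushed, z up. With the die home it lies straight below the slot.
- push_face (a point): centre of the near, outer face of the blue push plate fixed to the near end of the die: upright, 60 mm wide and 8 mm thick, from 10 to 66 mm above the worktop. The point lies 66 mm behind the nest centre (towards -x), 38 mm above the worktop; push it along its x axis. Seen from the nest, the inner face is 58 mm away. Behind it there is only the fixture's flat base, 8 mm high, ending 39 mm behind this face when the die is fully out (joint 0).
- die_slide (a joint): travel of the die along the fixture in m: 0 fully out, 0.10 home against a hard stop under the guard. It starts between 0 and 0.02. Sliding drag about 2 N (a little more when pushed fast); it stays where it is left.
- slot (a point): centre of the slot at the top face of the yellow guard plate, 80 mm above the worktop; z up, x the direction in which the die travels home, away from the robot within 0.25 rad. The slot is 8 mm along x and 26 mm along y, 2 mm more than the blade each way, with a 2 mm chamfer at the top edge. The guard plate is 8 mm thick, 70 mm along x and 130 mm along y, on two side walls, and fixed to the worktop: below it are 72 mm of headroom.
- punch: red-handled steel punch standing upright in the wooden rack, 128 mm tall, about 150 g. Flat blade 6 mm along its x and 24 mm along its y, from 0 to 60 mm above the tip, its last 3 mm bevelled to a chisel edge along y; then a dark steel collar 30 x 36 mm from 60 to 68 mm; then the red handle 20 mm along x and 24 mm along y, from 68 to 128 mm. Origin: middle of the tip edge; z up along the punch. Half a turn about z makes no difference.
- punch_tip (a point): middle of the punch's tip edge, the same point and axes as the punch's origin.
- rack: fixed wooden rack block, 60 mm along x, 70 mm along y, 75 mm high, with a loose slot right through from its top in which the punch hangs by its collar, the tip 15 mm above the worktop. Origin: centre of its underside. Lift the punch at least 62 mm straight up to free it. The rack and the blank stand on opposite sides of the fixture, either way round.
- nut: brass hexagonal retainer nut, 32 mm across, 14 mm high; leave alone. Origin: centre of its underside.
- pin: white ceramic locating pin standing upright, 14 mm thick, 45 mm tall with a 22 mm head; leave alone. Origin: centre of its underside.
- square_blank: square copper blank, 45 x 45 x 8 mm, the wrong one; leave alone. Origin: centre of its underside.
- spare_die: small spare die block, dark grey, 60 x 60 x 30 mm; leave alone. Origin: centre of its underside.
- wrench: steel wrench lying at the right of the worktop; leave alone.
Mind the look-alikes: they are no part of the job. Leave any green or turquoise look-alike of the blank alone.

How it is judged:
By the outcome, as a careful person would: the job done as asked, in the order asked, and still so for the second after the job is handed in, while the arm keeps its last pose, push and grip.
It also fails if it takes over 72 s, if anything falls off the work surface, if the arm or the gripper's body presses on something with over 40 N, if the wrist force passes 120 N, or if a joint passes its speed limit or range.

ROBOT

A 6-joint arm with a two-finger parallel gripper is mounted at the origin on the work surface. World frame = base frame: x ahead of the robot, y to its left, z up, the work surface at z = 0. Lengths are in mm, angles in rad, forces in N, time in s.
With the tool pointing down it reaches from about 325 to 850 mm from the base axis. Payload 4.4 kg.
Tool frame: the origin (TCP) lies between the finger pads; the fingertips stand 19 mm ahead of it and the grasp point (between the pads) is the TCP; z points along the fingers, y is the line along which they close (so a half turn about z gives the same grasp; the last joint's range is limited). The gripper opens to 94 mm and grips with 3 to 60 N. Pads are 16 mm wide; open, the fingers measure 119 mm over their backs; the gripper's body (75 mm by 177 mm) begins 78 mm behind the grasp point.
Start: joints at [-1.478, 0.207, 1.542, -0, 1.393, -0.15], TCP at [138.229, -558.139, 192.347] pointing down, gripper open.
Joint ranges: [-2.73, 2.73], [-0.86, 2.22], [0.23, 2.46], [-1.11, 4.25], [0.08, 2.63], [-2.82, 2.82]. Speed limits (rad/s): [2.79, 2.79, 3.14, 3.14, 3.14, 3.14].

INTERFACE

Orientations are given as a 3x3 rotation matrix whose columns are the frame's x, y, z axes.
In Python, from rig import monitor, cams, hand_in gives the robot as it stands.
- The arm moves only by the tool arm_command, never from a script. Its argument "plan" is a list of rows, each an object of numbers: "x", "y", "z": the shift along the tool's x, y, z in cm; "wx", "wy", "wz": the turn, a rotation vector about the tool's x, y, z in degrees. In form: [{"x": .., "y": .., "z": .., "wx": .., "wy": .., "wz": ..}, ...]. A call has exactly 10 rows; each row shifts and turns the commanded pose from where the row before left it, along the tool's axes as they then stand; what a row does not reach is not made up. A row lasts 1/12 s, in which the tool goes at most 41.7 mm and 7.16 degrees, less where a joint would pass 70% of its speed; a pose out of reach is approached as far as the arm can. A call is refused whole if a number of a shift passes 4.17 or a number of a turn 7.16, either way. A call with a gripper value outside its range is refused whole. "jaw" is the opening, from 0 (shut) to 1 (fully open), set as the call begins (left out, the last holds). The fingers move at their own pace and stop on an object; "force" is the grip in N (left out, the last holds). Time passes only in rows, so rows that do not move let the fingers close, or fill a call up. It gives the time, the measured TCP pose, the force, the opening and the grip force at its end, in the units of the state.
- monitor.observe(): the state, without advancing time (a new reading comes with each control period).
- cams.camera(name): name is "side" or "top" or "wrist"; returns the picture (480x640x3 uint8, red, green, blue); there is no depth.
- cams.calibration(name): a dict with "mtx" (3x3 intrinsics, pixels), "R" (3x3) and "t" (3): a world point X has camera coordinates R X + t. Camera axes: x right, y down, z forward; pixel columns grow to the right and rows downward; lengths in mm; the calibration is good to about 2 mm. The wrist camera is an equidistant fisheye: a pixel r from the principal point sees the ray r / f radians off the axis. A picture is of the moment at which its call begins: read the wrist's pose just before it. calibration takes no time and is no camera call; for the wrist camera it gives the pose at the moment of the call.
- hand_in(): hands the job in; it is judged then, once.
Trained networks look in the newest picture that a camera, given by its name, has taken for a name from the list of things; names that differ only in an ending like _2 or _b are one class to them, and where a whole thing is asked for, a point or a joint stands for the part that bears it (a point fixed in the world has none). Each returns a list of dicts, best first, with "p" (0 to 1); they miss things now and then, are a little off and sometimes report something else, mostly with a low value. They report only what shows in the picture. A call takes as long as a camera call. They do not tell look-alikes from the thing itself.
- cams.search_frame(query, camera): "box" ([left, top, width, height] as shares, 0 to 1, of the picture: columns of its width, rows of its height, round what is visible of it).
The state is a dict: "t": time; "joint_positions": joint angles; "joint_vel": joint speeds; "joint_torque": joint torques, N m; "tcp_pos": TCP position; "ee_rot": TCP orientation; "ft_force": force on the tool from outside, world axes, zero at the start; "wrist_torque": the same for the moment, N m; "gripper_width": opening from 0.0 (shut) to 1.0 (fully open); "finger_force": force on a finger pad.
Only numpy, scipy, OpenCV 4.12 (cv2) and the standard library are available. Lean on these libraries where they do the work, as an engineer would, in place of code of your own. Each camera call takes 0.05 s, during which the arm holds its last target. There are 200 camera calls.

## Working session

There is one attempt and no reset: what is moved stays moved. The work goes in short steps, Python scripts to look and compute and a tool call to move; the robot and the scene stay as the last step left them, time stands still between calls to the robot, and variables do not carry over. Pictures are saved under pics/ and viewed, at most 10 in all, crops included, and the job is handed in when it is done.

Besides the shell and the picture viewer there is one more tool, called after "Request:" as name([rows], argument=value, ...), one row to a line, values as JSON. arm_command: Moves the arm, as the interface text tells. Its arguments: {"type":"object","properties":{"plan":{"type":"array","items":{"type":"object","properties":{"x":{"type":"number"},"y":{"type":"number"},"z":{"type":"number"},"wx":{"type":"number"},"wy":{"type":"number"},"wz":{"type":"number"}}}},"jaw":{"type":"number"},"force":{"type":"number"}},"required":["plan"]}

```bash
ls; mkdir -p pics; cat > h.py <<'E'
import numpy as np, cv2
from rig import monitor, cams, hand_in
def grab(n,f):
    c=cams.calibration(n); im=cams.camera(n); cv2.imwrite(f'pics/{f}.png',im[:,:,::-1]); return im,c
def ray(c,u,v,fish=False):
    M=np.array(c['mtx']);R=np.array(c['R']);t=np.array(c['t'])
    a=(u-M[0,2])/M[0,0];b=(v-M[1,2])/M[1,1]
    if fish:
        r=np.hypot(a,b)+1e-12; d=np.array([np.sin(r)*a/r,np.sin(r)*b/r,np.cos(r)])
    else: d=np.array([a,b,1.])
    return -R.T@t, R.T@d
def at(c,u,v,z,fish=False):
    o,d=ray(c,u,v,fish); return o+d*(z-o[2])/d[2]
def proj(c,X,fish=False):
    M=np.array(c['mtx']);p=np.array(c['R'])@np.array(X,float)+np.array(c['t'])
    if fish:
        r=np.hypot(p[0],p[1]);th=np.arctan2(r,p[2]);q=p[:2]/r*th
    else:q=p[:2]/p[2]
    return np.array([M[0,0]*q[0]+M[0,2],M[1,1]*q[1]+M[1,2]])
E
python3 - <<'E'
from h import *
np.set_printoptions(precision=1,suppress=True)
s=monitor.observe();print(s)
for n in ['top','side']:
    im,c=grab(n,n+'0')
    print(n,c['mtx'],-np.array(c['R']).T@c['t'],np.array(c['R'])[2])
    for q in ['blank','nest','push_face','slot','punch','rack','square_blank','spare_die','nut','pin']:
        for d in cams.search_frame(q,n)[:3]:
            b=np.array(d['box'])*[640,480,640,480]; print(q,round(d['p'],2),b, at(c,b[0]+b[2]/2,b[1]+b[3]/2,10))
E
```

```text
pics
{'t': 0.0, 'joint_positions': array([-1.5,  0.2,  1.5,  0. ,  1.4, -0.2]), 'joint_vel': array([-0.,  0.,  0.,  0.,  0., -0.]), 'joint_torque': array([  0. , -37.1, -28.1,   0.1,   0. ,  -0. ]), 'tcp_pos': array([ 138.2, -557.3,  191.2]), 'ee_rot': array([[ 1. ,  0.2, -0. ],
       [ 0.2, -1. ,  0. ],
       [ 0. , -0. , -1. ]]), 'ft_force': array([ 0.7, -0.5, -0.1]), 'wrist_torque': array([-0., -0., -0.]), 'finger_force': 0.0, 'gripper_width': 1.0012613824976329}
top [[554.9   0.  320.4]
 [  0.  554.9 246.6]
 [  0.    0.    1. ]] [ 304.2    2.4 1606.4] [ 0.1 -0.  -1. ]
blank 0.74 [210.1 275.6  12.6  17.6] [430.2 294.7  10. ]
blank 0.68 [171.2 245.   17.9  16.7] [518.5 403.7  10. ]
blank 0.64 [202.8 249.1  14.2  11.9] [515.  317.3  10. ]
nest 0.58 [320.1 230.4  29.7  32.4] [546.3 -45.   10. ]
push_face 0.94 [315.  226.7  29.9  38.3] [548.2 -30.4  10. ]
slot 0.62 [304.  194.9  54.9  94.4] [559.4 -34.6  10. ]
slot 0.17 [313.2 224.8  30.4  44.2] [545.1 -25.9  10. ]
punch 0.75 [418.6 249.6  14.5   9.3] [ 528.4 -309.6   10. ]
rack 0.66 [408.4 244.4  29.4  24.1] [ 521.8 -301.3   10. ]

[... 513 characters left out ...]
 ]
blank 0.89 [355.9 340.4  24.   17.4] [430.9 302.   10. ]
blank 0.87 [313.5 345.2  26.6  22.4] [512.7 325.2  10. ]
nest 0.95 [299.  232.6  43.1  31.1] [544.7 -81.1  10. ]
push_face 0.72 [297.3 235.6  46.4  31.8] [544.  -63.8  10. ]
slot 0.84 [258.6 223.  106.7  53.6] [567.9 -71.5  10. ]
slot 0.27 [264.9 205.6  28.   17. ] [ 687.6 -283.5   10. ]
punch 0.76 [326.6 172.6  11.2  26. ] [ 523.3 -516.    10. ]
rack 0.58 [366.9 192.8  14.6   3.2] [ 375.3 -444.2   10. ]
rack 0.57 [320.8 189.5  20.5  33.2] [ 522.9 -346.9   10. ]
spare_die 0.71 [265.8 208.2  28.8  13.8] [ 682.5 -276.7   10. ]
nut 0.77 [390.3 399.8  15.1  21.8] [386.2 446.5  10. ]
pin 0.43 [229.7 317.   12.    7.9] [715.1 228.4  10. ]
```

View pics/top0.png

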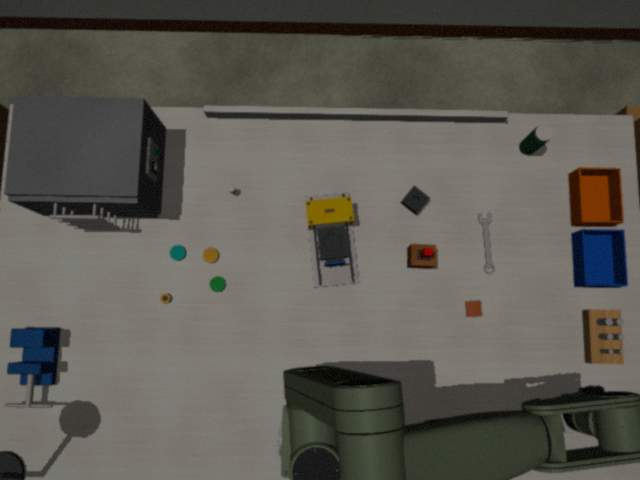

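View pics/side0.png

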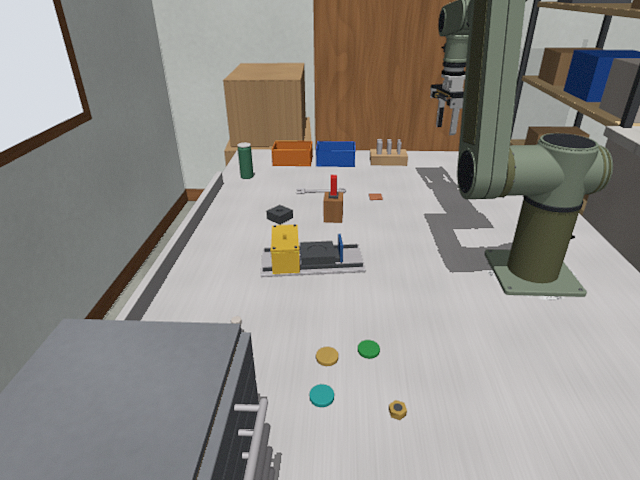

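The top view shows the brass blank at about (211,255), among green and turquoise look-alikes. The guard is at (330,211), the plate at (335,263), and the punch and rack at (427,253). Next I'll refine these by colour.

```bash
cat >> h.py <<'E'
from scipy.spatial.transform import Rotation as Ro
def go(target,yaw=None,rot=None):
    """tool-frame shift (cm, total) and turn (deg) to reach target, from measured pose"""
    s=monitor.observe();R=np.array(s['ee_rot']);d=R.T@(np.array(target)-s['tcp_pos'])/10
    out=[d.round(2)]
    if yaw is not None:
        c,n=np.cos(yaw),np.sin(yaw); rot=np.array([[c,n,0],[n,-c,0],[0,0,-1]])
    if rot is not None: out.append(Ro.from_matrix(R.T@rot).as_rotvec(degrees=True).round(2))
    print('tcp',np.round(s['tcp_pos'],1),'go',*out)
def blob(im,lo,hi,near=None,mn=15):
    hsv=cv2.cvtColor(im,cv2.COLOR_RGB2HSV); m=cv2.inRange(hsv,np.array(lo),np.array(hi))
    n,l,st,ce=cv2.connectedComponentsWithStats(m)
    r=[]
    for i in range(1,n):
        if st[i,4]>=mn and (near is None or np.hypot(*(ce[i]-near[:2]))<near[2]):
            cn=cv2.findContours((l==i).astype(np.uint8),0,2)[0][0]
            r.append((st[i,4],ce[i],cv2.minAreaRect(cn)))
    return sorted(r,key=lambda a:-a[0])
E
python3 - <<'E'
from h import *
np.set_printoptions(precision=2,suppress=True)
s=monitor.observe();print(s['ee_rot'],np.arctan2(s['ee_rot'][1,0],s['ee_rot'][0,0]))
for n,b,g in [('top',(211,255,15),(330,211,40)),('side',(327,356,15),(285,240,30))]:
    im=cv2.imread(f'pics/{n}0.png')[:,:,::-1].copy();c=cams.calibration(n)
    for a in blob(im,(12,90,60),(30,255,255),b)[:1]: print(n,'blank',a[0],a[1],at(c,*a[1],9))
    for a in blob(im,(22,150,60),(34,255,255),g)[:2]:
        print('guard',a, at(c,*a[1],80)); 
        if n=='top': print([at(c,*p,80) for p in cv2.boxPoints(a[2])])
    for a in blob(im,(0,190,90),(6,255,255),(427,253,15) if n=='top' else (333,186,20))[:2]: print('punch',a,at(c,*a[1],128 if n=='top' else 113))
    for a in blob(im,(105,120,30),(120,255,255),(335,263,15) if n=='top' else (340,248,20))[:2]: print('plate',a,at(c,*a[1],66 if n=='top' else 40))
c=cams.calibration('wrist');print(c, -np.array(c['R']).T@c['t']-s['tcp_pos'])
go([400,-300,300],yaw=0)
E
```

```text
[[ 0.97  0.24 -0.  ]
 [ 0.24 -0.97 -0.  ]
 [-0.    0.   -1.  ]] 0.2427975176144429
top blank 193 [210.46 255.02] [515.32 315.93   9.  ]
guard (np.int32(1100), array([329.56, 210.78]), ((329.5577697753906, 210.59188842773438), (24.881868362426758, 46.195308685302734), 84.42780303955078)) [637.16 -26.41  80.  ]
[array([665.63,  42.19,  80.  ]), array([680.95, -87.24,  80.  ]), array([609.89, -94.62,  80.  ]), array([594.8 ,  33.95,  80.  ])]
punch (np.int32(60), array([427.97, 250.95]), ((428.0, 251.0), (6.0, 8.0), 90.0)) [ 520.94 -292.22  128.  ]
plate (np.int32(71), array([334.59, 262.63]), ((334.5182800292969, 262.6646423339844), (4.085967063903809, 19.215089797973633), 83.6598129272461)) [492.41 -42.86  66.  ]
side blank 340 [326.71 356.06] [512.9  323.21   9.  ]
guard (np.int32(1238), array([284.82, 249.33]), ((284.03607177734375, 248.7938232421875), (47.90508270263672, 28.15275001525879), 87.39744567871094)) [626.32  41.32  80.  ]
punch (np.int32(97), array([333.02, 184.8 ]), ((333.0231018066406, 184.5845947265625), (4.992301940917969, 19.026216506958008), 3.1798300743103027)) [ 515.55 -284.64  113.  ]
plate (np.int32(91), array([340.33, 248.44]), ((340.0, 247.5), (4.0, 27.0), 0.0)) [489.77 -32.86  40.  ]
{'mtx': array([[371.65,   0.  , 316.64],
       [  0.  , 371.65, 245.75],
       [  0.  ,   0.  ,   1.  ]]), 'R': array([[ 0.24, -0.97,  0.  ],
       [-0.93, -0.23,  0.28],
       [-0.27, -0.07, -0.96]]), 't': array([-574.5 ,  -28.02,  393.27])} [ 79.7   20.24 193.17]
tcp [ 138.2 -558.2  192.4] go [ 31.62 -18.76 -10.76] [ 0.    0.   13.91]
```

Request:
arm_command([
  {"x": 3.16,"y": -1.88,"z": -1.08},
  {"x": 3.16,"y": -1.88,"z": -1.08},
  {"x": 3.16,"y": -1.88,"z": -1.08},
  {"x": 3.16,"y": -1.88,"z": -1.08},
  {"x": 3.16,"y": -1.88,"z": -1.08},
  {"x": 3.16,"y": -1.88,"z": -1.08},
  {"x": 3.16,"y": -1.88,"z": -1.08},
  {"x": 3.16,"y": -1.88,"z": -1.08},
  {"x": 3.16,"y": -1.88,"z": -1.08,"wz": 3.8},
  {"x": 3.16,"y": -1.88,"z": -1.08,"wz": 3.8},
], jaw=0.7, force=20)

```text
invalid input
```

```bash
python3 - <<'E'
from h import *
im,c=grab('wrist','w1')
go([480,290,200],yaw=0.11)
E
```

```text
tcp [ 138.3 -558.1  192.4] go [ 53.56 -74.11  -0.76] [ 0.   -0.    7.61]
```

View pics/w1.png

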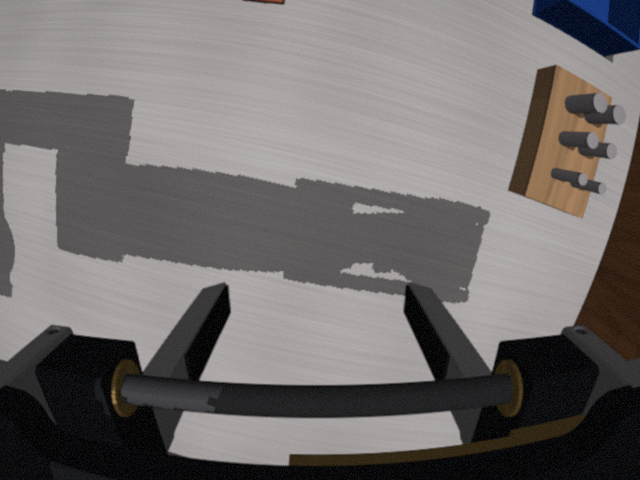

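The move was refused, so this wrist view still shows the start pose: bare worktop, with the fingertips at about (225,290) and (410,290). I'll resend with every field filled in.

Request:
arm_command([
  {"x": 3.16,"y": -1.88,"z": -1.08,"wx": 0,"wy": 0,"wz": 0},
  {"x": 3.16,"y": -1.88,"z": -1.08,"wx": 0,"wy": 0,"wz": 0},
  {"x": 3.16,"y": -1.88,"z": -1.08,"wx": 0,"wy": 0,"wz": 0},
  {"x": 3.16,"y": -1.88,"z": -1.08,"wx": 0,"wy": 0,"wz": 0},
  {"x": 3.16,"y": -1.88,"z": -1.08,"wx": 0,"wy": 0,"wz": 0},
  {"x": 3.16,"y": -1.88,"z": -1.08,"wx": 0,"wy": 0,"wz": 0},
  {"x": 3.16,"y": -1.88,"z": -1.08,"wx": 0,"wy": 0,"wz": 0},
  {"x": 3.16,"y": -1.88,"z": -1.08,"wx": 0,"wy": 0,"wz": 0},
  {"x": 3.16,"y": -1.88,"z": -1.08,"wx": 0,"wy": 0,"wz": 3.8},
  {"x": 3.16,"y": -1.88,"z": -1.08,"wx": 0,"wy": 0,"wz": 3.8},
], jaw=0.7, force=20)

```text
t: 1.98
tcp_pos: [402.3, -299.8, 301.2]
ee_rot: [[0.994, 0.107, 0.0], [0.107, -0.994, -0.0], [0.0, 0.001, -1.0]]
ft_force: [0.3, -0.0, 0.3]
gripper_width: 0.7
finger_force: 0.0
```

```bash
python3 - <<'E'
from h import *
im,c=grab('wrist','w2')
go([480,290,200],yaw=0.11)
for a in blob(im,(0,150,60),(6,255,255))[:3]: print('red',a,at(c,*a[1],143,True))
for a in blob(im,(22,150,60),(34,255,255))[:3]: print('yel',a,at(c,*a[1],80,True))
E
```

```text
tcp [ 407.8 -296.2  303.8] go [ 13.57 -57.47  10.46] [ 0.03 -0.46  0.05]
red (np.int32(543), array([319.51012891, 105.98158379]), ((319.5851745605469, 106.11136627197266), (26.168415069580078, 21.87309455871582), 7.594643592834473)) [ 517.19106466 -289.67347642  143.        ]
yel (np.int32(1805), array([129.73573407,  19.38393352]), ((120.23971557617188, 18.17377471923828), (35.54055404663086, 91.46957397460938), 77.125)) [624.15296686 -48.16528382  80.        ]
yel (np.int32(31), array([82.67741935, 29.83870968]), ((82.85295104980469, 30.088237762451172), (6.5484619140625, 14.309601783752441), 14.03624439239502)) [617.79869408  23.54894636  80.        ]
yel (np.int32(29), array([80.06896552,  7.        ]), ((80.81034851074219, 7.2241363525390625), (5.25225830078125, 9.191452026367188), 66.80140686035156)) [651.82708481  35.07732439  80.        ]
```

View pics/w2.png

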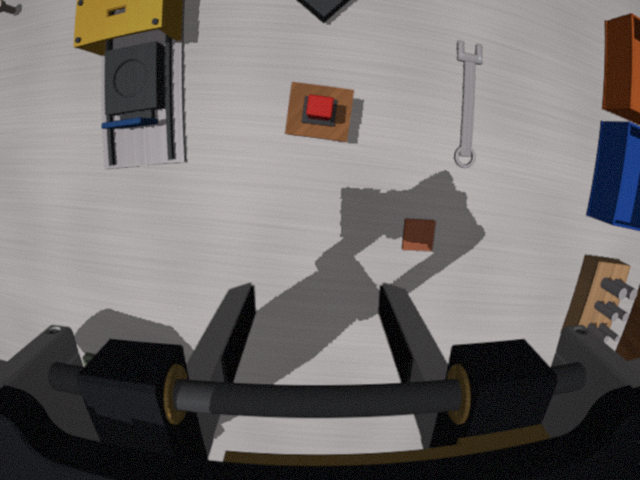

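The wrist view shows the fixture at upper left, with the nest at (130,78), and the punch in its rack at (320,106). I'll move on to the blank.

Request:
arm_command([
  {"x": 0.9,"y": -3.8,"z": 0,"wx": 0,"wy": 0,"wz": 0},
  {"x": 0.9,"y": -3.8,"z": 0,"wx": 0,"wy": 0,"wz": 0},
  {"x": 0.9,"y": -3.8,"z": 0,"wx": 0,"wy": 0,"wz": 0},
  {"x": 0.9,"y": -3.8,"z": 0,"wx": 0,"wy": 0,"wz": 0},
  {"x": 0.9,"y": -3.8,"z": 0,"wx": 0,"wy": 0,"wz": 0},
  {"x": 0.9,"y": -3.8,"z": 0,"wx": 0,"wy": 0,"wz": 0},
  {"x": 0.9,"y": -3.8,"z": 0,"wx": 0,"wy": 0,"wz": 0},
  {"x": 0.9,"y": -3.8,"z": 0,"wx": 0,"wy": 0,"wz": 0},
  {"x": 0.9,"y": -3.8,"z": 0,"wx": 0,"wy": 0,"wz": 0},
  {"x": 0.9,"y": -3.8,"z": 0,"wx": 0,"wy": 0,"wz": 0},
])

```text
t: 2.87
tcp_pos: [449.0, 87.9, 300.6]
ee_rot: [[0.994, 0.11, 0.001], [0.11, -0.994, -0.0], [0.001, 0.0, -1.0]]
ft_force: [1.5, -1.3, 0.2]
gripper_width: 0.7
finger_force: 0.0
```

Request:
arm_command([
  {"x": 0.7,"y": -3.3,"z": 1.3,"wx": 0,"wy": 0,"wz": 0},
  {"x": 0.7,"y": -3.3,"z": 1.3,"wx": 0,"wy": 0,"wz": 0},
  {"x": 0.7,"y": -3.3,"z": 1.3,"wx": 0,"wy": 0,"wz": 0},
  {"x": 0.7,"y": -3.3,"z": 1.3,"wx": 0,"wy": 0,"wz": 0},
  {"x": 0.7,"y": -3.3,"z": 1.3,"wx": 0,"wy": 0,"wz": 0},
  {"x": 0.7,"y": -3.3,"z": 1.3,"wx": 0,"wy": 0,"wz": 0},
  {"x": 0,"y": 0,"z": 1.3,"wx": 0,"wy": 0,"wz": 0},
  {"x": 0,"y": 0,"z": 1.3,"wx": 0,"wy": 0,"wz": 0},
  {"x": 0,"y": 0,"z": 0,"wx": 0,"wy": 0,"wz": 0},
  {"x": 0,"y": 0,"z": 0,"wx": 0,"wy": 0,"wz": 0},
])

```text
t: 3.7
tcp_pos: [468.4, 287.2, 195.5]
ee_rot: [[0.994, 0.11, -0.002], [0.11, -0.994, -0.001], [-0.002, 0.001, -1.0]]
ft_force: [0.5, 0.9, 1.0]
gripper_width: 0.698
finger_force: 0.0
```

```bash
python3 - <<'E'
from h import *
np.set_printoptions(precision=2,suppress=True)
im,c=grab('wrist','w3')
print(monitor.observe()['joint_positions'])
for a in blob(im,(12,90,60),(30,255,255),mn=100)[:3]:
    X=at(c,*a[1],9.5,True);print('blank',a,X)
    if a is blob: pass
    go([X[0],X[1],24.5],yaw=0.11)
E
```

```text
[ 0.39  0.15  1.6  -0.    1.39  1.85]
blank (np.int32(5870), array([593.79, 113.23]), ((594.4588012695312, 111.57594299316406), (100.33633422851562, 69.85310363769531), 8.488944053649902)) [646.27 -35.18   9.5 ]
tcp [469.3 287.3 196.7] go [14.05 34.   17.22] [-0.   -0.01 -0.  ]
blank (np.int32(1500), array([292.93, 172.15]), ((293.0, 172.0), (42.0, 44.0), 90.0)) [515.37 317.2    9.5 ]
tcp [469.3 287.3 196.7] go [ 4.91 -2.47 17.22] [-0.   -0.01 -0.  ]
blank (np.int32(353), array([175.75, 275.21]), ((175.25001525878906, 275.75), (25.455841064453125, 21.920310974121094), 45.0)) [387.72 441.37   9.5 ]
tcp [469.3 287.3 196.7] go [ -6.42 -16.21  17.22] [-0.   -0.01 -0.  ]
```

Request:
arm_command([
  {"x": 0.82,"y": -0.42,"z": 2.0,"wx": 0,"wy": 0,"wz": 0},
  {"x": 0.82,"y": -0.42,"z": 2.0,"wx": 0,"wy": 0,"wz": 0},
  {"x": 0.82,"y": -0.42,"z": 2.0,"wx": 0,"wy": 0,"wz": 0},
  {"x": 0.82,"y": -0.42,"z": 2.0,"wx": 0,"wy": 0,"wz": 0},
  {"x": 0.82,"y": -0.42,"z": 2.0,"wx": 0,"wy": 0,"wz": 0},
  {"x": 0.82,"y": -0.42,"z": 2.0,"wx": 0,"wy": 0,"wz": 0},
  {"x": 0,"y": 0,"z": 2.0,"wx": 0,"wy": 0,"wz": 0},
  {"x": 0,"y": 0,"z": 1.3,"wx": 0,"wy": 0,"wz": 0},
  {"x": 0,"y": 0,"z": 0.9,"wx": 0,"wy": 0,"wz": 0},
  {"x": 0,"y": 0,"z": 0.9,"wx": 0,"wy": 0,"wz": 0},
])

```text
t: 4.58
tcp_pos: [515.9, 317.8, 25.6]
ee_rot: [[0.994, 0.109, 0.001], [0.109, -0.994, 0.0], [0.001, -0.0, -1.0]]
ft_force: [-0.3, 0.4, -0.0]
gripper_width: 0.703
finger_force: 0.0
```

```bash
python3 - <<'E'
from h import *
im,c=grab('wrist','w4')
for a in blob(im,(12,90,60),(30,255,255),mn=300)[:3]: print(a,at(c,*a[1],9.5,True))
go([515.4,317.2,24.5],yaw=0.11)
E
```

```text
(np.int32(4061), array([318.11327259, 279.64786998]), ((318.0, 279.5), (69.0, 74.0), 90.0)) [516.11970619 317.60941929   9.5       ]
tcp [514.6 317.3  23.8] go [ 0.08  0.02 -0.07] [ 0.03  0.09 -0.02]
```

Request:
arm_command([
  {"x": 0.05,"y": 0,"z": 0,"wx": 0,"wy": 0,"wz": 0},
  {"x": 0,"y": 0,"z": 0,"wx": 0,"wy": 0,"wz": 0},
  {"x": 0,"y": 0,"z": 0,"wx": 0,"wy": 0,"wz": 0},
  {"x": 0,"y": 0,"z": 0,"wx": 0,"wy": 0,"wz": 0},
  {"x": 0,"y": 0,"z": 0,"wx": 0,"wy": 0,"wz": 0},
  {"x": 0,"y": 0,"z": 0,"wx": 0,"wy": 0,"wz": 0},
  {"x": 0,"y": 0,"z": 0,"wx": 0,"wy": 0,"wz": 0},
  {"x": 0,"y": 0,"z": 0,"wx": 0,"wy": 0,"wz": 0},
  {"x": 0,"y": 0,"z": 0,"wx": 0,"wy": 0,"wz": 0},
  {"x": 0,"y": 0,"z": 0,"wx": 0,"wy": 0,"wz": 0},
], jaw=0.3, force=25)

```text
t: 5.47
tcp_pos: [515.7, 318.1, 25.3]
ee_rot: [[0.994, 0.11, -0.0], [0.11, -0.994, 0.0], [-0.0, -0.0, -1.0]]
ft_force: [0.9, -0.6, -0.7]
gripper_width: 0.3
finger_force: 0.0
```

Request:
arm_command([
  {"x": 0,"y": 0,"z": -0.5,"wx": 0,"wy": 0,"wz": 0},
  {"x": 0,"y": 0,"z": -1,"wx": 0,"wy": 0,"wz": 0},
  {"x": 0,"y": 0,"z": -1.5,"wx": 0,"wy": 0,"wz": 0},
  {"x": 0,"y": 0,"z": -2,"wx": 0,"wy": 0,"wz": 0},
  {"x": 0,"y": 0,"z": -2,"wx": 0,"wy": 0,"wz": 0},
  {"x": 0,"y": 0,"z": -2,"wx": 0,"wy": 0,"wz": 0},
  {"x": 0,"y": 0,"z": -2,"wx": 0,"wy": 0,"wz": 0},
  {"x": 0,"y": 0,"z": -2,"wx": 0,"wy": 0,"wz": 0},
  {"x": 0,"y": 0,"z": -1,"wx": 0,"wy": 0,"wz": 0},
  {"x": 0,"y": 0,"z": 0,"wx": 0,"wy": 0,"wz": 0},
])

```text
t: 6.3
tcp_pos: [518.0, 319.1, 169.6]
ee_rot: [[0.994, 0.11, 0.007], [0.11, -0.994, 0.003], [0.007, -0.002, -1.0]]
ft_force: [-0.1, 0.3, -0.1]
gripper_width: 0.297
finger_force: 0.0
```

```bash
python3 - <<'E'
from h import *
im,c=grab('wrist','w5')
s=monitor.observe();print(s['gripper_width'],s['finger_force'])
for a in blob(im,(12,90,60),(30,255,255),mn=300)[:3]:
  X=at(c,*a[1],s['tcp_pos'][2]-24.5+9.5,True); print(a,X,np.array(s['ee_rot']).T@(X-s['tcp_pos']))
# fixture frame estimate: yaw .11, slot (637,-26); nest about 81..85 behind
u=np.array([np.cos(.108),np.sin(.108)]);print('nest~',np.array([637,-26.4])-84*u)
go([520,60,160],yaw=0.108)
E
```

```text
0.29772079319923006 0.0
(np.int32(4257), array([608.29715762, 166.15527367]), ((608.2023315429688, 167.196044921875), (66.10071563720703, 71.82469177246094), 3.5035321712493896)) [620.19550562 122.77372623 152.34848832] [ 81.18423601 205.97444328  15.06080328]
(np.int32(1603), array([318.93325016, 229.23144105]), ((319.0, 229.0), (44.0, 44.0), 90.0)) [549.17450013 321.84704406 152.34848832] [32.48303771  0.29907076 15.12008806]
(np.int32(352), array([196.23011364, 329.57386364]), ((196.0538787841797, 330.03076171875), (24.68290901184082, 23.07046127319336), 29.744882583618164)) [472.38388002 395.67924271 152.34848832] [-35.72338557 -81.52911497  14.96279656]
nest~ [553.48941201 -35.45437431]
tcp [516.8 318.5 167.3] go [-2.53 25.73  0.7 ] [-0.07 -0.21  0.12]
```

View pics/w5.png

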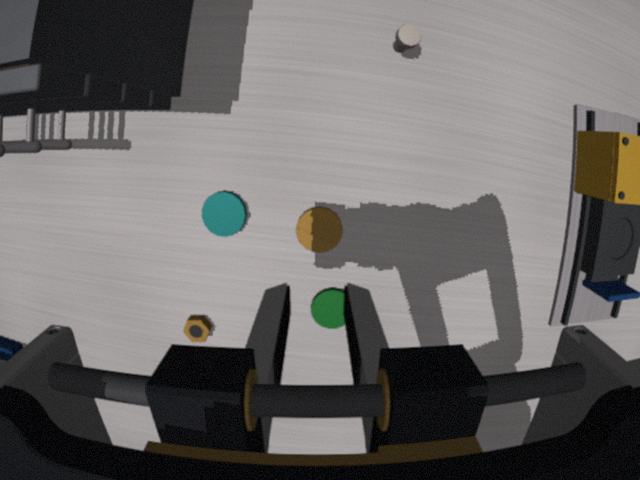

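The blank was not gripped: the fingers shut to 0.3, and it still lies at (319,229), now ahead of the fingertips at (280,290) and (350,290). I'll check the tool geometry.

```bash
python3 - <<'E'
from h import *
np.set_printoptions(precision=1,suppress=True)
c=cams.calibration('wrist');s=monitor.observe();R=np.array(s['ee_rot'])
print('blank',at(c,318.93,229.23,9.5,True))
for p in [(0,14,19),(0,-14,19),(0,14,0),(0,-14,0),(8,14,19),(-8,14,19)]: print(p,proj(c,R@p+s['tcp_pos'],True))
im=cv2.imread('pics/w4.png'); cv2.imwrite('pics/w4c.png',cv2.resize(im[200:480,150:490],None,fx=2,fy=2))
E
```

```text
blank [514.7 316.9   9.5]
(0, 14, 19) [340.5 278.2]
(0, -14, 19) [294.8 278.2]
(0, 14, 0) [342.5 290.3]
(0, -14, 0) [292.9 290.3]
(8, 14, 19) [340.8 265.8]
(-8, 14, 19) [340.2 290.2]
```

View pics/w4c.png

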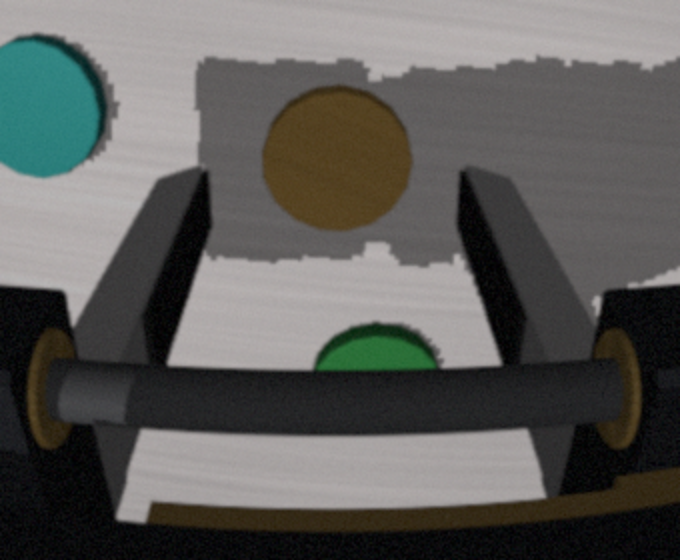

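```bash
python3 - <<'E'
from h import *
np.set_printoptions(precision=1,suppress=True)
c=cams.calibration('wrist');s=monitor.observe();R=np.array(s['ee_rot'])
def rect(c,X,dz=0):
    a=np.linspace(0,6.283,100); c=dict(c); c['t']=np.array(c['t'])-np.array(c['R'])@[0,0,dz]
    p=np.array([proj(c,[X[0]+23*np.cos(t),X[1]+23*np.sin(t),10],True) for t in a]);return np.ptp(p,0)+1
for dz in(-20,0,20,40): print('w5 true camera raised by',dz,rect(c,(515,317),dz))
# w4 pose: shift
c4=dict(c); d=np.array([515.5,317.5,24.8])-s['tcp_pos']; c4['t']=np.array(c['t'])-np.array(c['R'])@d
for dz in(-20,0,20,40): print('w4',dz,rect(c4,(515,317),dz))
for z in (19,0,-12,-20,-30):
  print(z,[proj(c,R@np.array((x,y,z))+s['tcp_pos'],True) for x in(8,-8) for y in(14,-14)])
i,ct=grab('top','t2'); i,cs=grab('side','s2')
P=proj(ct,s['tcp_pos']);Q=proj(cs,s['tcp_pos'])
print('tcp in top',P,'side',Q, 'tip side',proj(cs,s['tcp_pos']-[0,0,19]))
a=cv2.resize(i[int(Q[1])-60:int(Q[1])+60,int(Q[0])-60:int(Q[0])+60,::-1],None,fx=4,fy=4,interpolation=cv2.INTER_NEAREST)
cv2.circle(a,(240,240),4,(0,0,255),1);cv2.imwrite('pics/s2c.png',a)
E
```

```text
w5 true camera raised by -20 [51.  49.5]
w5 true camera raised by 0 [48.4 47.1]
w5 true camera raised by 20 [45.9 44.8]
w5 true camera raised by 40 [43.8 42.8]
w4 -20 [84.2 77.2]
w4 0 [77.3 71.9]
w4 20 [71.3 67.2]
w4 40 [66.2 63. ]
19 [array([340.8, 265.8]), array([294.5, 265.9]), array([340.2, 290.2]), array([295. , 290.2])]
0 [array([342.9, 277.1]), array([292.6, 277.1]), array([342.2, 303.1]), array([293.2, 303.1])]
-12 [array([344.4, 285.2]), array([291.2, 285.3]), array([343.6, 312.4]), array([292. , 312.4])]
-20 [array([345.5, 291.2]), array([290.2, 291.2]), array([344.6, 319.2]), array([291. , 319.2])]
-30 [array([347. , 299.3]), array([288.8, 299.4]), array([346. , 328.3]), array([289.8, 328.4])]
tcp in top [198.  246.3] side [324.6 290.1] tip side [324.7 298.5]
```

View pics/s2c.png

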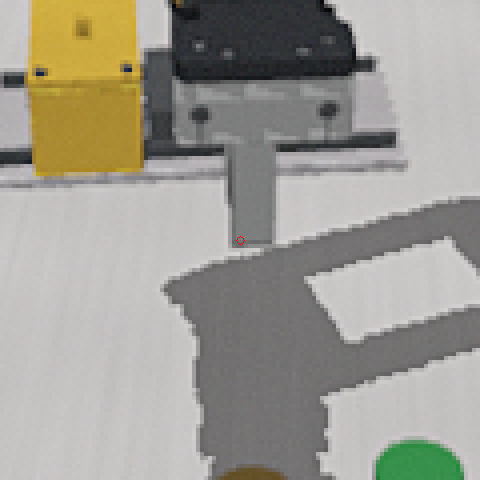

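The side crop and the wrist view both put the fingertips about 30 mm higher relative to the reported TCP than the stated 19 mm ahead. The blank's position is consistent between the cameras. I'll reopen, go back down lower and judge from near.

Request:
arm_command([
  {"x": -0.1,"y": 0,"z": 2.5,"wx": 0,"wy": 0,"wz": 0},
  {"x": 0,"y": 0,"z": 2.5,"wx": 0,"wy": 0,"wz": 0},
  {"x": 0,"y": 0,"z": 2.5,"wx": 0,"wy": 0,"wz": 0},
  {"x": 0,"y": 0,"z": 2.5,"wx": 0,"wy": 0,"wz": 0},
  {"x": 0,"y": 0,"z": 2,"wx": 0,"wy": 0,"wz": 0},
  {"x": 0,"y": 0,"z": 1.6,"wx": 0,"wy": 0,"wz": 0},
  {"x": 0,"y": 0,"z": 0.8,"wx": 0,"wy": 0,"wz": 0},
  {"x": 0,"y": 0,"z": 0.6,"wx": 0,"wy": 0,"wz": 0},
  {"x": 0,"y": 0,"z": 0.4,"wx": 0,"wy": 0,"wz": 0},
  {"x": 0,"y": 0,"z": 0,"wx": 0,"wy": 0,"wz": 0},
], jaw=0.7)

```text
t: 7.28
tcp_pos: [514.3, 317.7, 10.6]
ee_rot: [[0.994, 0.11, -0.001], [0.11, -0.994, -0.0], [-0.001, 0.0, -1.0]]
ft_force: [0.1, -0.4, -0.3]
gripper_width: 0.7
finger_force: 0.0
```

```bash
python3 - <<'E'
from h import *
im,c=grab('wrist','w6')
s=monitor.observe();print(s['tcp_pos'],s['ft_force'])
for a in blob(im,(12,90,60),(30,255,255),mn=2000)[:3]: print(a,at(c,*a[1],9.5,True))
cv2.imwrite('pics/w6c.png',im[200:480,150:490,::-1].repeat(2,0).repeat(2,1))
E
```

```text
[514.92003885 318.02772676  11.50729171] [-0.16555739 -0.66612923  0.70864667]
(np.int32(4620), array([318.25519481, 286.54155844]), ((318.30767822265625, 286.4615173339844), (75.43922424316406, 78.21273040771484), 56.3099365234375)) [516.18369629 317.65603801   9.5       ]
```

View pics/w6c.png

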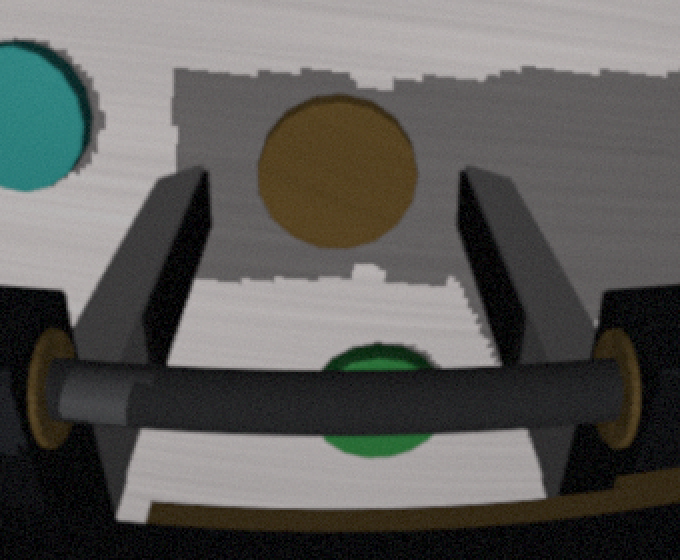

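The blank is at crop (337,172) and still below the fingertips, whose centre is at about row 196. I need roughly 20 mm more, so I'll go in small steps and watch the force.

Request:
arm_command([
  {"x": 0.1,"y": 0,"z": 0.3,"wx": 0,"wy": 0,"wz": 0},
  {"x": 0,"y": 0,"z": 0.3,"wx": 0,"wy": 0,"wz": 0},
  {"x": 0,"y": 0,"z": 0.3,"wx": 0,"wy": 0,"wz": 0},
  {"x": 0,"y": 0,"z": 0.3,"wx": 0,"wy": 0,"wz": 0},
  {"x": 0,"y": 0,"z": 0.2,"wx": 0,"wy": 0,"wz": 0},
  {"x": 0,"y": 0,"z": 0.2,"wx": 0,"wy": 0,"wz": 0},
  {"x": 0,"y": 0,"z": 0.1,"wx": 0,"wy": 0,"wz": 0},
  {"x": 0,"y": 0,"z": 0.1,"wx": 0,"wy": 0,"wz": 0},
  {"x": 0,"y": 0,"z": 0,"wx": 0,"wy": 0,"wz": 0},
  {"x": 0,"y": 0,"z": 0,"wx": 0,"wy": 0,"wz": 0},
])

```text
t: 8.17
tcp_pos: [515.7, 318.1, -6.6]
ee_rot: [[0.994, 0.11, 0.0], [0.11, -0.994, 0.0], [0.0, -0.0, -1.0]]
ft_force: [0.5, -0.3, -0.9]
gripper_width: 0.702
finger_force: 0.0
```

```bash
python3 - <<'E'
from h import *
im,c=grab('wrist','w7')
s=monitor.observe();print(s['tcp_pos'],s['ft_force'])
for a in blob(im,(12,90,60),(30,255,255),mn=2000)[:3]: print(a,at(c,*a[1],9.5,True))
E
```

```text
[515.82442032 318.0794754   -6.55009818] [ 0.01262823 -0.59387023 -0.58840184]
(np.int32(5267), array([318.64059237, 301.50674008]), ((318.8931579589844, 301.31005859375), (80.40283966064453, 84.37940216064453), 60.64224624633789)) [516.27653051 317.68319284   9.5       ]
```

Request:
arm_command([
  {"x": 0,"y": 0,"z": 0.1,"wx": 0,"wy": 0,"wz": 0},
  {"x": 0,"y": 0,"z": 0.1,"wx": 0,"wy": 0,"wz": 0},
  {"x": 0,"y": 0,"z": 0.1,"wx": 0,"wy": 0,"wz": 0},
  {"x": 0,"y": 0,"z": 0.1,"wx": 0,"wy": 0,"wz": 0},
  {"x": 0,"y": 0,"z": 0.05,"wx": 0,"wy": 0,"wz": 0},
  {"x": 0,"y": 0,"z": 0.05,"wx": 0,"wy": 0,"wz": 0},
  {"x": 0,"y": 0,"z": 0.05,"wx": 0,"wy": 0,"wz": 0},
  {"x": 0,"y": 0,"z": 0.05,"wx": 0,"wy": 0,"wz": 0},
  {"x": 0,"y": 0,"z": 0,"wx": 0,"wy": 0,"wz": 0},
  {"x": 0,"y": 0,"z": 0,"wx": 0,"wy": 0,"wz": 0},
])

```text
t: 9.05
tcp_pos: [515.7, 318.0, -12.6]
ee_rot: [[0.994, 0.11, 0.0], [0.11, -0.994, 0.0], [0.0, -0.0, -1.0]]
ft_force: [-0.9, -0.1, -0.0]
gripper_width: 0.704
finger_force: 0.0
```

```bash
python3 - <<'E'
from h import *
im,c=grab('wrist','w8'); i2,c2=grab('side','s8')
s=monitor.observe();print(s['tcp_pos'],s['ft_force'])
for a in blob(im,(12,90,60),(30,255,255),mn=2000)[:1]: print(a)
Q=proj(c2,s['tcp_pos']).astype(int)
a=i2[Q[1]-60:Q[1]+50,Q[0]-55:Q[0]+55,::-1].repeat(3,0).repeat(3,1)
b=im[200:480,150:490,::-1]; a=cv2.resize(a,(360,360));b=cv2.resize(b,(437,360))
cv2.imwrite('pics/w8c.png',np.hstack([a,b]))
E
```

```text
[515.73566281 318.0743282  -12.61584195] [ 0.14140569 -0.31982154 -0.00651658]
(np.int32(5566), array([318.74469996, 306.29608336]), ((318.5, 306.0), (86.75943756103516, 81.840087890625), 26.56505012512207))
```

View pics/w8c.png

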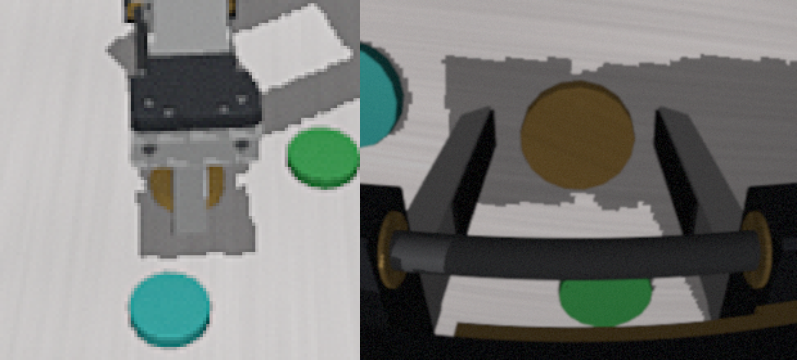

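The side crop shows the near fingertip in front of the blank at about table level, and the wrist crop shows the blank between the tips at (577,135). I'll close on it now.

Request:
arm_command([
  {"x": 0,"y": 0,"z": 0,"wx": 0,"wy": 0,"wz": 0},
  {"x": 0,"y": 0,"z": 0,"wx": 0,"wy": 0,"wz": 0},
  {"x": 0,"y": 0,"z": 0,"wx": 0,"wy": 0,"wz": 0},
  {"x": 0,"y": 0,"z": 0,"wx": 0,"wy": 0,"wz": 0},
  {"x": 0,"y": 0,"z": 0,"wx": 0,"wy": 0,"wz": 0},
  {"x": 0,"y": 0,"z": 0,"wx": 0,"wy": 0,"wz": 0},
  {"x": 0,"y": 0,"z": 0,"wx": 0,"wy": 0,"wz": 0},
  {"x": 0,"y": 0,"z": 0,"wx": 0,"wy": 0,"wz": 0},
  {"x": 0,"y": 0,"z": 0,"wx": 0,"wy": 0,"wz": 0},
  {"x": 0,"y": 0,"z": 0,"wx": 0,"wy": 0,"wz": 0},
], jaw=0.35, force=25)

```text
t: 9.98
tcp_pos: [515.7, 317.9, -12.7]
ee_rot: [[0.994, 0.11, -0.0], [0.11, -0.994, -0.0], [-0.0, 0.0, -1.0]]
ft_force: [0.2, -1.8, 0.8]
gripper_width: 0.478
finger_force: 25.0
```

Request:
arm_command([
  {"x": 0,"y": 0,"z": -0.5,"wx": 0,"wy": 0,"wz": 0},
  {"x": 0,"y": 0,"z": -1,"wx": 0,"wy": 0,"wz": 0},
  {"x": 0,"y": 0,"z": -1.5,"wx": 0,"wy": 0,"wz": 0},
  {"x": 0,"y": 0,"z": -2,"wx": 0,"wy": 0,"wz": 0},
  {"x": 0,"y": 0,"z": -2,"wx": 0,"wy": 0,"wz": 0},
  {"x": 0,"y": 0,"z": -2,"wx": 0,"wy": 0,"wz": 0},
  {"x": 0,"y": 0,"z": -2,"wx": 0,"wy": 0,"wz": 0},
  {"x": 0,"y": 0,"z": -2,"wx": 0,"wy": 0,"wz": 0},
  {"x": 0,"y": 0,"z": -1,"wx": 0,"wy": 0,"wz": 0},
  {"x": 0,"y": 0,"z": 0,"wx": 0,"wy": 0,"wz": 0},
])

```text
t: 10.82
tcp_pos: [518.0, 319.2, 131.3]
ee_rot: [[0.994, 0.11, 0.007], [0.11, -0.994, 0.003], [0.007, -0.002, -1.0]]
ft_force: [1.0, 0.1, -1.0]
gripper_width: 0.483
finger_force: 25.0
```

```bash
python3 - <<'E'
from h import *
s=monitor.observe();print(s['gripper_width'],s['finger_force'],s['tcp_pos'],s['ft_force'])
im,c=grab('wrist','w9')
for a in blob(im,(12,90,60),(30,255,255),mn=1500)[:3]: print(a)
go([525,40,130],yaw=.11)
E
```

```text
0.4834371416170976 24.99967485666275 [518.02891054 319.24099812 131.34831875] [ 0.97955532  0.09999136 -1.00931976]
(np.int32(5515), array([316.71967362, 306.04569356]), ((317.0, 306.0), (86.16263580322266, 80.5917739868164), 21.801406860351562))
(np.int32(3013), array([618.82608696, 168.34882177]), ((617.0, 170.5), (77.0, 44.0), 90.0))
tcp [516.8 318.6 129.2] go [-2.24 27.78 -0.13] [-0.07 -0.2   0.01]
```

Request:
arm_command([
  {"x": -0.2,"y": 2.0,"z": 0,"wx": 0,"wy": 0,"wz": 0},
  {"x": -0.25,"y": 3.2,"z": 0,"wx": 0,"wy": 0,"wz": 0},
  {"x": -0.25,"y": 3.5,"z": 0,"wx": 0,"wy": 0,"wz": 0},
  {"x": -0.3,"y": 3.5,"z": 0,"wx": 0,"wy": 0,"wz": 0},
  {"x": -0.3,"y": 3.5,"z": 0,"wx": 0,"wy": 0,"wz": 0},
  {"x": -0.3,"y": 3.5,"z": 0,"wx": 0,"wy": 0,"wz": 0},
  {"x": -0.3,"y": 3.5,"z": 0,"wx": 0,"wy": 0,"wz": 0},
  {"x": -0.3,"y": 2.8,"z": 0,"wx": 0,"wy": 0,"wz": 0},
  {"x": 0,"y": 2.0,"z": 0,"wx": 0,"wy": 0,"wz": 0},
  {"x": 0,"y": 0,"z": 0,"wx": 0,"wy": 0,"wz": 0},
])

```text
t: 11.7
tcp_pos: [523.1, 38.7, 125.6]
ee_rot: [[0.994, 0.105, -0.003], [0.105, -0.994, -0.001], [-0.003, 0.001, -1.0]]
ft_force: [1.0, 0.0, -1.6]
gripper_width: 0.481
finger_force: 25.0
```

```bash
python3 - <<'E'
from h import *
np.set_printoptions(precision=1,suppress=True)
im,c=grab('wrist','w10');s=monitor.observe();print(s['tcp_pos'],s['gripper_width'])
for q in ['nest','slot','push_face']:
    for d in cams.search_frame(q,'wrist')[:2]: print(q,d['p'],np.array(d['box'])*[640,480,640,480])
for a in blob(im,(22,150,60),(34,255,255),mn=300)[:2]:
    print('guard',a[1],a[2]);print([at(c,*p,80,True) for p in cv2.boxPoints(a[2])])
for a in blob(im,(100,120,30),(125,255,255),mn=60)[:2]:
    print('plate',a, at(c,*a[1],66,True));print([at(c,*p,66,True) for p in cv2.boxPoints(a[2])])
X=[553.5,-35.5,38];print('nest pred px',proj(c,X,True))
cv2.imwrite('pics/w10c.png',cv2.resize(im[0:300,250:640,::-1],None,fx=2,fy=2))
E
```

```text
[522.9  40.8 125.7] 0.48216028835112756
nest 0.57 [361.4 159.2 103.7 151.2]
nest 0.46 [631.5 282.    8.5  30.3]
slot 0.67 [328.8  36.2 189.8 299.8]
push_face 0.6 [361.4 158.4 101.7 152.7]
guard [421.9 108.2] ((424.87786865234375, 106.14152526855469), (187.3298797607422, 106.568359375), 1.5074357986450195)
[array([595.2,  38.4,  80. ]), array([664.6,  44. ,  80. ]), array([688.8, -86.4,  80. ]), array([611.8, -93.4,  80. ])]
plate (np.int32(1744), array([416.2, 292.8]), ((413.0, 292.5), (31.0, 80.0), 90.0)) [502.5 -38.9  66. ]
[array([512.2,  -3.5,  66. ]), array([517.8, -66. ,  66. ]), array([491.9, -72.4,  66. ]), array([487.2,  -7.5,  66. ])]
nest pred px [414.8 219. ]
```

View pics/w10c.png

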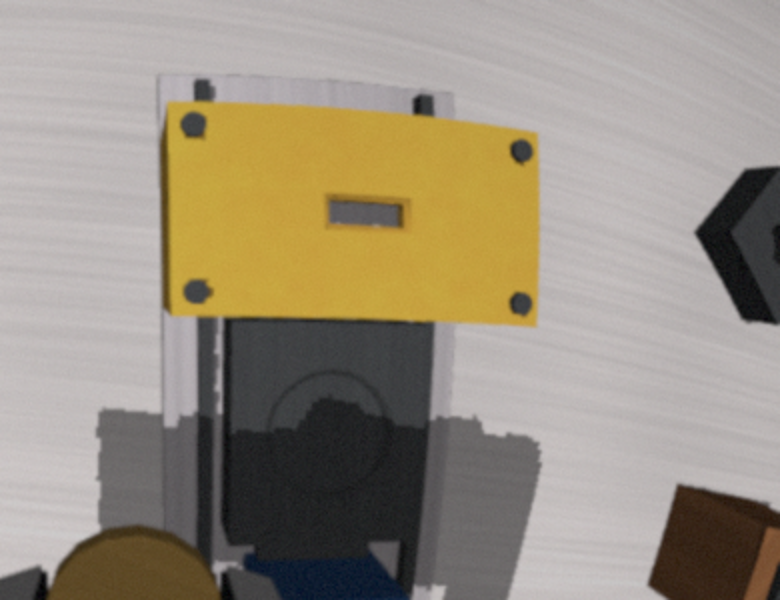

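The crop shows the nest circle centred at about (329,433), which is full-image pixel (414.5,216.5). The slot centre is at about (368,212), or (434,106). Both match the prediction.

```bash
python3 - <<'E'
from h import *
np.set_printoptions(precision=1,suppress=True)
c=cams.calibration('wrist')
n=at(c,414.5,216.5,38,True);s=at(c,434,106,80,True);print(n,s,s-n,np.arctan2(*(s-n)[1::-1]),np.hypot(*(s-n)[:2]))
for x,y in [(268,433),(390,433),(329,371),(329,495)]: print(at(c,250+x/2,y/2,38,True))
for x,y in [(328,200),(405,205),(403,228),(328,225)]: print(at(c,250+x/2,y/2,80,True))
# guard corners
for x,y in [(168,101),(538,133),(537,326),(172,315)]: print('g',at(c,250+x/2,y/2,80,True))
go([n[0],n[1],60],yaw=.108)
E
```

```text
[556.  -30.2  38. ] [638.5 -20.3  80. ] [82.6  9.9 42. ] 0.11883522062821958 83.16162422727635
[553.   -5.6  38. ]
[559.2 -55.8  38. ]
[580.3 -26.2  38. ]
[530.8 -34.8  38. ]
[640.   -6.4  80. ]
[643.4 -32.9  80. ]
[635.6 -33.2  80. ]
[631.8  -7.4  80. ]
g [665.   48.5  80. ]
g [681.2 -81.1  80. ]
g [612.1 -90.   80. ]
g [595.5  39.5  80. ]
tcp [523.2  43.3 126.3] go [2.5 7.7 6.6] [-0.1  0.1  0.2]
```

Request:
arm_command([
  {"x": 0,"y": 0,"z": 0,"wx": 0,"wy": 0,"wz": -1.0},
  {"x": 0,"y": 0,"z": 0,"wx": 0,"wy": 0,"wz": 0},
  {"x": 0,"y": 0,"z": 0,"wx": 0,"wy": 0,"wz": 0},
  {"x": 0,"y": 0,"z": 0,"wx": 0,"wy": 0,"wz": 0},
  {"x": 0,"y": 0,"z": 0,"wx": 0,"wy": 0,"wz": 0},
  {"x": 0,"y": 0,"z": 0,"wx": 0,"wy": 0,"wz": 0},
  {"x": 0,"y": 0,"z": 0,"wx": 0,"wy": 0,"wz": 0},
  {"x": 0,"y": 0,"z": 0,"wx": 0,"wy": 0,"wz": 0},
  {"x": 0,"y": 0,"z": 0,"wx": 0,"wy": 0,"wz": 0},
  {"x": 0,"y": 0,"z": 0,"wx": 0,"wy": 0,"wz": 0},
])

```text
t: 12.73
tcp_pos: [524.1, 42.2, 127.4]
ee_rot: [[0.992, 0.127, 0.0], [0.127, -0.992, 0.0], [0.0, -0.0, -1.0]]
ft_force: [-0.3, -0.4, -0.2]
gripper_width: 0.482
finger_force: 25.0
```

```bash
cat >> h.py <<'E'
def guard(im,c,fish=True):
    """pose of guard top face: fit a 70x130 rectangle at z=80 to the yellow mask, return centre, yaw"""
    hsv=cv2.cvtColor(im,cv2.COLOR_RGB2HSV); m=cv2.inRange(hsv,np.array((22,130,50)),np.array((34,255,255)))
    m=cv2.morphologyEx(m,cv2.MORPH_CLOSE,np.ones((9,9)))
    from scipy.optimize import minimize
    def render(p):
        u=np.array([np.cos(p[2]),np.sin(p[2]),0]);v=np.array([-u[1],u[0],0]);k=np.linspace(-1,1,9)
        e=[(35*a,65*b) for a,b in [(-1,t) for t in k]+[(t,1) for t in k]+[(1,-t) for t in k]+[(-t,-1) for t in k]]
        return np.array([proj(c,np.array([p[0],p[1],80])+a*u+b*v,fish) for a,b in e])
    # bright top-face pixels only: use value threshold from median inside
    def cost(p):
        P=render(p);k=np.zeros(m.shape,np.uint8);cv2.fillPoly(k,[np.round(P*16).astype(np.int32)],255,shift=4)
        return float(((k>0)^(m>0)).sum())
    b=min((minimize(cost,[638,y,.12],method='Nelder-Mead',options=dict(initial_simplex=np.array([[638,y,.12],[644,y,.12],[638,y+6,.12],[638,y,.16]]))) for y in(-26,-20)),key=lambda r:r.fun)
    return b.x,b.fun
E
python3 - <<'E'
from h import *
np.set_printoptions(precision=2,suppress=True)
s=monitor.observe();print(s['tcp_pos'],np.arctan2(s['ee_rot'][1,0],s['ee_rot'][0,0]))
im,c=grab('wrist','w11');np.save('pics/c11.npy',c);print(monitor.observe()['tcp_pos'])
print('guard',guard(im,c))
# rectified top-down die view at z=38, 0.5mm/px, Hough for nest circle
for zz,x0,y0,tag in [(38,510,-80,'n')]:
    gx,gy=np.meshgrid(np.arange(0,90,.5)+x0,np.arange(0,100,.5)+y0,indexing='ij')
    P=np.array([[proj(c,(a,b,zz),True) for a,b in zip(r,q)] for r,q in zip(gx,gy)]).astype(np.float32)
    r=cv2.remap(cv2.cvtColor(im,cv2.COLOR_RGB2GRAY),P[...,0],P[...,1],cv2.INTER_LINEAR)
    r=cv2.createCLAHE(4,(4,4)).apply(r)
    h=cv2.HoughCircles(r,cv2.HOUGH_GRADIENT,1,4,param1=60,param2=8,minRadius=46,maxRadius=55)
    if h is not None:
        for q in h[0][:6]: print('circ',x0+q[1]/2,y0+q[0]/2,q[2]/2)
b=blob(im,(12,90,60),(24,255,255),mn=3000);print([x[:2] for x in b[:2]])
E
```

```text
[524.1   42.23 127.38] 0.12747279792962268
[524.08  42.23 127.36]
guard (array([637.21, -24.12,   0.12]), np.float64(4147.0))
circ 554.25 -36.25 27.2
circ 553.25 -30.75 27.2
circ 548.75 -39.75 27.2
circ 569.25 -35.25 27.2
circ 548.75 -25.25 27.2
circ 560.25 -44.25 27.2
[(np.int32(18525), array([429.37, 112.9 ])), (np.int32(5705), array([316.8 , 304.89]))]
```

```bash
python3 - <<'E'
from h import *
np.set_printoptions(precision=1,suppress=True)
a=cv2.imread('pics/w10.png',0);b=cv2.imread('pics/w11.png',0);c=np.load('pics/c11.npy',allow_pickle=True).item()
for n,(u,v),(w,h),z in [('slot',(434,106),(36,26),80),('guard',(425,106),(100,60),80),('nest',(414.5,216.5),(34,34),38)]:
    x0,y0=int(u-w),int(v-h);t=a[y0:y0+2*h,x0:x0+2*w]
    S=b[max(0,y0-25):y0+2*h+25,x0-25:x0+2*w+25]
    r=cv2.matchTemplate(S,t,cv2.TM_CCOEFF_NORMED);_,m,_,l=cv2.minMaxLoc(r)
    q=(u+l[0]-25,v+l[1]-(y0-max(0,y0-25)));print(n,m,q,at(c,*q,z,True))
# slot by thresholding: non-yellow hole within the guard
im=cv2.imread('pics/w11.png')[:,:,::-1].copy();hsv=cv2.cvtColor(im,cv2.COLOR_RGB2HSV)
m=cv2.inRange(hsv,np.array((15,90,30)),np.array((40,255,255)));n,l,st,ce=cv2.connectedComponentsWithStats(255-m)
for i in range(1,n):
    if 100<st[i,4]<1500 and np.hypot(*(ce[i]-[434,106]))<40: print('hole',st[i],ce[i],at(c,*ce[i],80,True))
E
```

```text
slot 0.9848472476005554 (441, 112) [637.8 -25.3  80. ]
guard 0.8864412307739258 (432, 111) [637.1 -19.   80. ]
nest 0.9259520769119263 (417.5, 220.5) [555.2 -34.2  38. ]
hole [422 106  34  13 357] [438.2 112.3] [637.1 -23.4  80. ]
```

```bash
python3 - <<'E'
from h import *
np.set_printoptions(precision=2,suppress=True)
c=np.load('pics/c11.npy',allow_pickle=True).item()
b=at(c,316.8,304.9,127.4+12.6+9.5,True);print('blank in hand',b, 'shift',np.array([555.2,-34.2])-b[:2])
s=monitor.observe();t=s['tcp_pos'][:2]+np.array([555.2,-34.2])-b[:2]
go([t[0],t[1],40],yaw=.121)
E
```

```text
blank in hand [525.38  42.92 149.5 ] shift [ 29.82 -77.12]
tcp [524.1  42.2 127.4] go [1.98 8.03 8.74] [-0.   -0.    0.37]
```

Request:
arm_command([
  {"x": 0.33,"y": 1.34,"z": 0,"wx": 0,"wy": 0,"wz": 0.3},
  {"x": 0.33,"y": 1.34,"z": 0.5,"wx": 0,"wy": 0,"wz": 0},
  {"x": 0.33,"y": 1.34,"z": 1,"wx": 0,"wy": 0,"wz": 0},
  {"x": 0.33,"y": 1.34,"z": 1.5,"wx": 0,"wy": 0,"wz": 0},
  {"x": 0.33,"y": 1.34,"z": 1.5,"wx": 0,"wy": 0,"wz": 0},
  {"x": 0.33,"y": 1.34,"z": 1.5,"wx": 0,"wy": 0,"wz": 0},
  {"x": 0,"y": 0,"z": 1.5,"wx": 0,"wy": 0,"wz": 0},
  {"x": 0,"y": 0,"z": 0.7,"wx": 0,"wy": 0,"wz": 0},
  {"x": 0,"y": 0,"z": 0,"wx": 0,"wy": 0,"wz": 0},
  {"x": 0,"y": 0,"z": 0,"wx": 0,"wy": 0,"wz": 0},
])

```text
t: 13.62
tcp_pos: [553.0, -35.5, 44.5]
ee_rot: [[0.993, 0.121, -0.002], [0.121, -0.993, 0.0], [-0.002, -0.001, -1.0]]
ft_force: [-0.4, -0.0, -1.0]
gripper_width: 0.477
finger_force: 25.0
```

Request:
arm_command([
  {"x": 0,"y": 0,"z": 0,"wx": 0,"wy": 0,"wz": 0},
  {"x": 0,"y": 0,"z": 0,"wx": 0,"wy": 0,"wz": 0},
  {"x": 0,"y": 0,"z": 0,"wx": 0,"wy": 0,"wz": 0},
  {"x": 0,"y": 0,"z": 0,"wx": 0,"wy": 0,"wz": 0},
  {"x": 0,"y": 0,"z": 0,"wx": 0,"wy": 0,"wz": 0},
  {"x": 0,"y": 0,"z": 0,"wx": 0,"wy": 0,"wz": 0},
  {"x": 0,"y": 0,"z": 0,"wx": 0,"wy": 0,"wz": 0},
  {"x": 0,"y": 0,"z": 0,"wx": 0,"wy": 0,"wz": 0},
  {"x": 0,"y": 0,"z": 0,"wx": 0,"wy": 0,"wz": 0},
  {"x": 0,"y": 0,"z": 0,"wx": 0,"wy": 0,"wz": 0},
])

```text
t: 14.45
tcp_pos: [553.6, -35.0, 45.3]
ee_rot: [[0.993, 0.122, -0.0], [0.122, -0.993, 0.0], [-0.0, -0.0, -1.0]]
ft_force: [0.3, -0.3, -1.2]
gripper_width: 0.478
finger_force: 25.0
```

```bash
python3 - <<'E'
from h import *
np.set_printoptions(precision=2,suppress=True)
im,c=grab('wrist','w12');s=monitor.observe()
for a in blob(im,(12,90,30),(24,255,255),(317,305,40),mn=2000)[:1]:
    b=at(c,*a[1],s['tcp_pos'][2]+22.1,True);print(a[:2],'blank',b)
    n=np.array([555.2,-34.2]);t=s['tcp_pos'][:2]+n-b[:2];go([t[0],t[1],24],yaw=.121)
E
```

```text
(np.int32(6010), array([316.64, 304.73])) blank [554.94 -34.28  67.42]
tcp [553.6 -35.1  45.3] go [ 0.03 -0.    2.13] [0.   0.01 0.08]
```

Request:
arm_command([
  {"x": 0,"y": 0,"z": 0.4,"wx": 0,"wy": 0,"wz": 0},
  {"x": 0,"y": 0,"z": 0.4,"wx": 0,"wy": 0,"wz": 0},
  {"x": 0,"y": 0,"z": 0.4,"wx": 0,"wy": 0,"wz": 0},
  {"x": 0,"y": 0,"z": 0.3,"wx": 0,"wy": 0,"wz": 0},
  {"x": 0,"y": 0,"z": 0.2,"wx": 0,"wy": 0,"wz": 0},
  {"x": 0,"y": 0,"z": 0.1,"wx": 0,"wy": 0,"wz": 0},
  {"x": 0,"y": 0,"z": 0.1,"wx": 0,"wy": 0,"wz": 0},
  {"x": 0,"y": 0,"z": 0.05,"wx": 0,"wy": 0,"wz": 0},
  {"x": 0,"y": 0,"z": 0,"wx": 0,"wy": 0,"wz": 0},
  {"x": 0,"y": 0,"z": 0,"wx": 0,"wy": 0,"wz": 0},
])

```text
t: 15.33
tcp_pos: [553.7, -35.1, 26.0]
ee_rot: [[0.993, 0.122, 0.0], [0.122, -0.993, -0.0], [0.0, 0.0, -1.0]]
ft_force: [0.8, 0.3, -1.3]
gripper_width: 0.484
finger_force: 25.0
```

Request:
arm_command([
  {"x": 0,"y": 0,"z": 0.05,"wx": 0,"wy": 0,"wz": 0},
  {"x": 0,"y": 0,"z": 0.05,"wx": 0,"wy": 0,"wz": 0},
  {"x": 0,"y": 0,"z": 0.05,"wx": 0,"wy": 0,"wz": 0},
  {"x": 0,"y": 0,"z": 0.05,"wx": 0,"wy": 0,"wz": 0},
  {"x": 0,"y": 0,"z": 0,"wx": 0,"wy": 0,"wz": 0},
  {"x": 0,"y": 0,"z": 0,"wx": 0,"wy": 0,"wz": 0},
  {"x": 0,"y": 0,"z": 0,"wx": 0,"wy": 0,"wz": 0},
  {"x": 0,"y": 0,"z": 0,"wx": 0,"wy": 0,"wz": 0},
  {"x": 0,"y": 0,"z": 0,"wx": 0,"wy": 0,"wz": 0},
  {"x": 0,"y": 0,"z": 0,"wx": 0,"wy": 0,"wz": 0},
])

```text
t: 16.17
tcp_pos: [554.3, -35.1, 25.1]
ee_rot: [[0.993, 0.122, 0.001], [0.122, -0.993, -0.0], [0.001, 0.0, -1.0]]
ft_force: [-1.3, -0.1, 5.2]
gripper_width: 0.482
finger_force: 28.0
```

Request:
arm_command([
  {"x": 0,"y": 0,"z": -0.1,"wx": 0,"wy": 0,"wz": 0},
  {"x": 0,"y": 0,"z": 0,"wx": 0,"wy": 0,"wz": 0},
  {"x": 0,"y": 0,"z": 0,"wx": 0,"wy": 0,"wz": 0},
  {"x": 0,"y": 0,"z": 0,"wx": 0,"wy": 0,"wz": 0},
  {"x": 0,"y": 0,"z": 0,"wx": 0,"wy": 0,"wz": 0},
  {"x": 0,"y": 0,"z": 0,"wx": 0,"wy": 0,"wz": 0},
  {"x": 0,"y": 0,"z": 0,"wx": 0,"wy": 0,"wz": 0},
  {"x": 0,"y": 0,"z": 0,"wx": 0,"wy": 0,"wz": 0},
  {"x": 0,"y": 0,"z": 0,"wx": 0,"wy": 0,"wz": 0},
  {"x": 0,"y": 0,"z": 0,"wx": 0,"wy": 0,"wz": 0},
], jaw=0.53)

```text
t: 17.0
tcp_pos: [554.1, -35.2, 25.2]
ee_rot: [[0.993, 0.122, 0.001], [0.122, -0.993, -0.0], [0.001, 0.0, -1.0]]
ft_force: [0.3, 1.3, 4.4]
gripper_width: 0.526
finger_force: 2.0
```

```bash
python3 - <<'E'
from h import *
np.set_printoptions(precision=2,suppress=True)
im,c=grab('wrist','w13');s=monitor.observe();print(s['tcp_pos'],s['ft_force'],s['gripper_width'])
for a in blob(im,(12,90,30),(24,255,255),(317,305,40),mn=2000)[:1]:
    print(a,'blank',at(c,*a[1],44,True),at(c,*a[1],47.5,True))
E
```

```text
[554.12 -35.23  25.21] [ 0.37 -1.56  4.  ] 0.5340387248905771
(np.int32(5835), array([316.81, 301.41]), ((316.7461853027344, 301.4692687988281), (83.97151184082031, 87.69254302978516), 82.87498474121094)) blank [555.81 -34.49  44.  ] [557.41 -34.29  47.5 ]
```

Request:
arm_command([
  {"x": 0,"y": 0,"z": -0.2,"wx": 0,"wy": 0,"wz": 0},
  {"x": 0,"y": 0,"z": 0,"wx": 0,"wy": 0,"wz": 0},
  {"x": 0,"y": 0,"z": 0,"wx": 0,"wy": 0,"wz": 0},
  {"x": 0,"y": 0,"z": -1,"wx": 0,"wy": 0,"wz": 0},
  {"x": -0.4,"y": 0,"z": -2,"wx": 0,"wy": 0,"wz": 0},
  {"x": -1.5,"y": 0,"z": -3,"wx": 0,"wy": 0,"wz": 0},
  {"x": -2.5,"y": 0,"z": -2,"wx": 0,"wy": 0,"wz": 0},
  {"x": -2.5,"y": 0,"z": -1.5,"wx": 0,"wy": 0,"wz": 0},
  {"x": -2.5,"y": 0,"z": -0.5,"wx": 0,"wy": 0,"wz": 0},
  {"x": -1.6,"y": 0,"z": 0,"wx": 0,"wy": 0,"wz": 0},
], jaw=0.7)

```text
t: 17.88
tcp_pos: [443.6, -48.7, 128.9]
ee_rot: [[0.993, 0.122, 0.002], [0.122, -0.993, -0.001], [0.002, 0.001, -1.0]]
ft_force: [0.2, 0.1, -0.2]
gripper_width: 0.696
finger_force: 0.0
```

Request:
arm_command([
  {"x": 0,"y": 0,"z": 0,"wx": 0,"wy": 0,"wz": 0},
  {"x": 0,"y": 0,"z": 0,"wx": 0,"wy": 0,"wz": 0},
  {"x": 0,"y": 0,"z": 0,"wx": 0,"wy": 0,"wz": 0},
  {"x": 0,"y": 0,"z": 0,"wx": 0,"wy": 0,"wz": 0},
  {"x": 0,"y": 0,"z": 0,"wx": 0,"wy": 0,"wz": 0},
  {"x": 0,"y": 0,"z": 0,"wx": 0,"wy": 0,"wz": 0},
  {"x": 0,"y": 0,"z": 0,"wx": 0,"wy": 0,"wz": 0},
  {"x": 0,"y": 0,"z": 0,"wx": 0,"wy": 0,"wz": 0},
  {"x": 0,"y": 0,"z": 0,"wx": 0,"wy": 0,"wz": 0},
  {"x": 0,"y": 0,"z": 0,"wx": 0,"wy": 0,"wz": 0},
], jaw=0)

```text
t: 18.72
tcp_pos: [444.4, -48.5, 126.7]
ee_rot: [[0.993, 0.122, -0.0], [0.122, -0.993, 0.0], [-0.0, -0.0, -1.0]]
ft_force: [0.0, -0.6, 0.5]
gripper_width: 0.032
finger_force: 0.0
```

```bash
python3 - <<'E'
from h import *
np.set_printoptions(precision=2,suppress=True)
im,c=grab('wrist','w14');np.save('pics/c14.npy',c);s=monitor.observe();print(s['tcp_pos'],s['ft_force'],s['gripper_width'],s['joint_positions'])
hsv=cv2.cvtColor(im,cv2.COLOR_RGB2HSV)
p=proj(c,(555.2,-34.2,44),True);print('pred',p,hsv[int(p[1])-2:int(p[1])+3,int(p[0])].tolist())
for a in blob(im,(10,80,30),(24,255,255),(p[0],p[1],60),mn=500)[:2]:
    print(a,'blank',at(c,*a[1],44,True))
    a2=np.linspace(0,6.28,60);P=np.array([proj(c,(555.2+23*np.cos(t),-34.2+23*np.sin(t),44),True) for t in a2]);print('pred size',np.ptp(P,0),P.mean(0))
for a in blob(im,(100,100,20),(125,255,255),mn=60)[:2]: print('plate',a,at(c,*a[1],66,True))
for n,cc in [('top','t14'),('side','s14')]:
    i,k=grab(n,cc)
    q=proj(k,(555.2,-34.2,44))
    for a in blob(i,(10,80,30),(24,255,255),(q[0],q[1],12),mn=10)[:2]: print(n,q,a[:2],at(k,*a[1],44))
E
```

```text
[444.43 -48.5  126.81] [0.58 0.23 0.2 ] 0.009558508814522507 [-0.3  -0.    1.91 -0.    1.23  1.15]
pred [316.54 101.29] [[19, 147, 170], [19, 149, 170], [19, 153, 167], [19, 145, 171], [18, 147, 172]]
(np.int32(3066), array([317.07, 103.94]), ((317.2500305175781, 103.75000762939453), (62.22539520263672, 61.51828384399414), 45.0)) blank [553.27 -34.82  44.  ]
pred size [63.  61.1] [316.6 101.1]
plate (np.int32(1299), array([318.13, 185.7 ]), ((318.0, 185.0), (16.0, 84.0), 90.0)) [495.5  -42.61  66.  ]
top [331.6  241.65] (np.int32(46), array([334.2 , 236.41])) [570.48 -41.4   44.  ]
side [315.62 246.41] (np.int32(164), array([317.01, 248.1 ])) [551.05 -25.81  44.  ]
```

Request:
arm_command([
  {"x": 0,"y": -0.05,"z": 1,"wx": 0,"wy": 0,"wz": 0},
  {"x": 0,"y": 0,"z": 2,"wx": 0,"wy": 0,"wz": 0},
  {"x": 0,"y": 0,"z": 2,"wx": 0,"wy": 0,"wz": 0},
  {"x": 0,"y": 0,"z": 2,"wx": 0,"wy": 0,"wz": 0},
  {"x": 0,"y": 0,"z": 1.5,"wx": 0,"wy": 0,"wz": 0},
  {"x": 0,"y": 0,"z": 1,"wx": 0,"wy": 0,"wz": 0},
  {"x": 0,"y": 0,"z": 0.5,"wx": 0,"wy": 0,"wz": 0},
  {"x": 0.6,"y": 0,"z": 0,"wx": 0,"wy": 0,"wz": 0},
  {"x": 0.8,"y": 0,"z": 0,"wx": 0,"wy": 0,"wz": 0},
  {"x": 0.8,"y": 0,"z": 0,"wx": 0,"wy": 0,"wz": 0},
])

```text
t: 19.7
tcp_pos: [468.2, -45.6, 27.8]
ee_rot: [[0.993, 0.122, 0.003], [0.122, -0.993, -0.001], [0.002, 0.001, -1.0]]
ft_force: [-0.4, 0.7, -0.2]
gripper_width: 0.006
finger_force: 0.0
```

Request:
arm_command([
  {"x": 0.5,"y": 0,"z": 0,"wx": 0,"wy": 0,"wz": 0},
  {"x": 0.4,"y": 0,"z": 0,"wx": 0,"wy": 0,"wz": 0},
  {"x": 0.4,"y": 0,"z": 0,"wx": 0,"wy": 0,"wz": 0},
  {"x": 0.4,"y": 0,"z": 0,"wx": 0,"wy": 0,"wz": 0},
  {"x": 0.4,"y": 0,"z": 0,"wx": 0,"wy": 0,"wz": 0},
  {"x": 0.4,"y": 0,"z": 0,"wx": 0,"wy": 0,"wz": 0},
  {"x": 0.4,"y": 0,"z": 0,"wx": 0,"wy": 0,"wz": 0},
  {"x": 0.4,"y": 0,"z": 0,"wx": 0,"wy": 0,"wz": 0},
  {"x": 0.4,"y": 0,"z": 0,"wx": 0,"wy": 0,"wz": 0},
  {"x": 0.4,"y": 0,"z": 0,"wx": 0,"wy": 0,"wz": 0},
])

```text
t: 20.53
tcp_pos: [507.1, -40.2, 26.8]
ee_rot: [[0.993, 0.122, -0.0], [0.122, -0.993, 0.0], [-0.0, -0.0, -1.0]]
ft_force: [-2.6, -0.7, 1.9]
gripper_width: 0.005
finger_force: 1.2
```

```bash
python3 - <<'E'
from h import *
np.set_printoptions(precision=2,suppress=True)
c=np.load('pics/c14.npy',allow_pickle=True).item();im=cv2.imread('pics/w14.png')
hsv=cv2.cvtColor(im,cv2.COLOR_BGR2HSV);m=cv2.inRange(hsv,np.array((10,80,30)),np.array((24,255,255)))[60:150,270:370]
ys,xs=np.nonzero(m);print('w14 obs x',xs.min()+270,xs.max()+270,'y',ys.min()+60,ys.max()+60)
a2=np.linspace(0,6.28,60)
for z in(44,48):P=np.array([proj(c,(555.2+23*np.cos(t),-34.2+23*np.sin(t),z),True) for t in a2]);print(z,P.min(0),P.max(0))
im,c=grab('wrist','w15')
p=proj(c,(585,-30,44),True);print(p)
for a in blob(im,(10,80,30),(24,255,255),(p[0],p[1],100),mn=500)[:2]: print(a,at(c,*a[1],44,True))
s=monitor.observe();print(s['tcp_pos'],s['ft_force'])
E
```

```text
w14 obs x 286 349 y 73 134
44 [285.02  71.  ] [348.03 132.1 ]
48 [284.56  69.99] [348.49 131.97]
[316.51 148.58]
(np.int32(34897), array([320.09,  55.4 ]), ((320.0000305175781, 59.49999237060547), (118.99998474121094, 329.99993896484375), 90.0)) [629.71 -26.21  44.  ]
(np.int32(7342), array([318.43, 156.25]), ((319.0, 156.0), (96.16651916503906, 96.16651916503906), 45.0)) [581.5  -31.34  44.  ]
[508.28 -40.19  26.97] [-0.73  0.46 -0.73]
```

Request:
arm_command([
  {"x": 0.5,"y": 0,"z": 0,"wx": 0,"wy": 0,"wz": 0},
  {"x": 0.5,"y": 0,"z": 0,"wx": 0,"wy": 0,"wz": 0},
  {"x": 0.5,"y": 0,"z": 0,"wx": 0,"wy": 0,"wz": 0},
  {"x": 0.5,"y": 0,"z": 0,"wx": 0,"wy": 0,"wz": 0},
  {"x": 0.5,"y": 0,"z": 0,"wx": 0,"wy": 0,"wz": 0},
  {"x": 0.5,"y": 0,"z": 0,"wx": 0,"wy": 0,"wz": 0},
  {"x": 0.5,"y": 0,"z": 0,"wx": 0,"wy": 0,"wz": 0},
  {"x": 0.5,"y": 0,"z": 0,"wx": 0,"wy": 0,"wz": 0},
  {"x": 0.4,"y": 0,"z": 0,"wx": 0,"wy": 0,"wz": 0},
  {"x": 0.4,"y": 0,"z": 0,"wx": 0,"wy": 0,"wz": 0},
])

```text
t: 21.42
tcp_pos: [554.8, -34.3, 26.7]
ee_rot: [[0.993, 0.122, -0.0], [0.122, -0.993, 0.0], [-0.0, -0.0, -1.0]]
ft_force: [-2.0, 0.4, -0.1]
gripper_width: 0.007
finger_force: 1.2
```

Request:
arm_command([
  {"x": 0.2,"y": 0,"z": 0,"wx": 0,"wy": 0,"wz": 0},
  {"x": 0.15,"y": 0,"z": 0,"wx": 0,"wy": 0,"wz": 0},
  {"x": 0.15,"y": 0,"z": 0,"wx": 0,"wy": 0,"wz": 0},
  {"x": 0.1,"y": 0,"z": 0,"wx": 0,"wy": 0,"wz": 0},
  {"x": 0.1,"y": 0,"z": 0,"wx": 0,"wy": 0,"wz": 0},
  {"x": 0.1,"y": 0,"z": 0,"wx": 0,"wy": 0,"wz": 0},
  {"x": 0.1,"y": 0,"z": 0,"wx": 0,"wy": 0,"wz": 0},
  {"x": 0,"y": 0,"z": 0,"wx": 0,"wy": 0,"wz": 0},
  {"x": 0,"y": 0,"z": 0,"wx": 0,"wy": 0,"wz": 0},
  {"x": 0,"y": 0,"z": 0,"wx": 0,"wy": 0,"wz": 0},
])

```text
t: 22.25
tcp_pos: [561.8, -33.5, 26.8]
ee_rot: [[0.993, 0.122, -0.003], [0.122, -0.993, -0.0], [-0.003, -0.0, -1.0]]
ft_force: [-6.2, -0.1, 2.8]
gripper_width: 0.007
finger_force: 3.0
```

Request:
arm_command([
  {"x": 0.1,"y": 0,"z": 0,"wx": 0,"wy": 0,"wz": 0},
  {"x": 0.1,"y": 0,"z": 0,"wx": 0,"wy": 0,"wz": 0},
  {"x": 0.1,"y": 0,"z": 0,"wx": 0,"wy": 0,"wz": 0},
  {"x": 0,"y": 0,"z": 0,"wx": 0,"wy": 0,"wz": 0},
  {"x": 0,"y": 0,"z": 0,"wx": 0,"wy": 0,"wz": 0},
  {"x": 0,"y": 0,"z": 0,"wx": 0,"wy": 0,"wz": 0},
  {"x": 0,"y": 0,"z": 0,"wx": 0,"wy": 0,"wz": 0},
  {"x": 0,"y": 0,"z": 0,"wx": 0,"wy": 0,"wz": 0},
  {"x": 0,"y": 0,"z": 0,"wx": 0,"wy": 0,"wz": 0},
  {"x": 0,"y": 0,"z": 0,"wx": 0,"wy": 0,"wz": 0},
])

```text
t: 23.08
tcp_pos: [561.7, -33.4, 26.8]
ee_rot: [[0.992, 0.123, -0.01], [0.123, -0.992, -0.001], [-0.01, -0.001, -1.0]]
ft_force: [-13.7, -2.2, 10.1]
gripper_width: 0.003
finger_force: 6.9
```

Request:
arm_command([
  {"x": -0.6,"y": 0,"z": 0,"wx": 0,"wy": 0,"wz": 0},
  {"x": -1.0,"y": 0,"z": 0,"wx": 0,"wy": 0,"wz": 0},
  {"x": -1.5,"y": 0,"z": 0,"wx": 0,"wy": 0,"wz": 0},
  {"x": -1.5,"y": 0,"z": -1,"wx": 0,"wy": 0,"wz": 0},
  {"x": -1.5,"y": 0,"z": -2.5,"wx": 0,"wy": 0,"wz": 0},
  {"x": -1,"y": 1,"z": -3.3,"wx": 0,"wy": 0,"wz": 0},
  {"x": 0,"y": 2,"z": -3.3,"wx": 0,"wy": 0,"wz": 0},
  {"x": 0,"y": 2,"z": -3.3,"wx": 0,"wy": 0,"wz": 0},
  {"x": 0,"y": 2,"z": -3.3,"wx": 0,"wy": 0,"wz": 0},
  {"x": 0,"y": 2,"z": -2,"wx": 0,"wy": 0,"wz": 0},
], jaw=0.6)

```text
t: 23.92
tcp_pos: [510.2, -133.0, 219.5]
ee_rot: [[0.992, 0.122, 0.01], [0.122, -0.992, -0.004], [0.01, 0.005, -1.0]]
ft_force: [1.4, -1.4, 0.2]
gripper_width: 0.601
finger_force: 0.0
```

```bash
python3 - <<'E'
from h import *
go([435,-292,210],yaw=0.02)
E
```

```text
tcp [ 510.2 -133.   219.5] go [-9.41 14.85  0.93] [ 0.27 -0.57  5.87]
```

Request:
arm_command([
  {"x": -1.35,"y": 2.1,"z": 0,"wx": 0,"wy": 0,"wz": 0},
  {"x": -1.35,"y": 2.1,"z": 0,"wx": 0,"wy": 0,"wz": 0},
  {"x": -1.35,"y": 2.1,"z": 0,"wx": 0,"wy": 0,"wz": 0},
  {"x": -1.35,"y": 2.1,"z": 0,"wx": 0,"wy": 0,"wz": 0},
  {"x": -1.35,"y": 2.1,"z": 0,"wx": 0,"wy": 0,"wz": 0},
  {"x": -1.35,"y": 2.1,"z": 0,"wx": 0,"wy": 0,"wz": 0},
  {"x": -1.35,"y": 2.1,"z": 0,"wx": 0,"wy": 0,"wz": 3},
  {"x": 0,"y": 0,"z": 0,"wx": 0,"wy": 0,"wz": 3},
  {"x": 0,"y": 0,"z": 0,"wx": 0,"wy": 0,"wz": 0},
  {"x": 0,"y": 0,"z": 0,"wx": 0,"wy": 0,"wz": 0},
])

```text
t: 24.75
tcp_pos: [431.8, -289.1, 214.5]
ee_rot: [[1.0, 0.018, 0.002], [0.018, -1.0, -0.001], [0.002, 0.002, -1.0]]
ft_force: [-0.4, 0.2, 0.1]
gripper_width: 0.601
finger_force: 0.0
```

Request:
arm_command([
  {"x": 0,"y": 0,"z": 0,"wx": 0,"wy": 0,"wz": 0},
  {"x": 0,"y": 0,"z": 0,"wx": 0,"wy": 0,"wz": 0},
  {"x": 0,"y": 0,"z": 0,"wx": 0,"wy": 0,"wz": 0},
  {"x": 0,"y": 0,"z": 0,"wx": 0,"wy": 0,"wz": 0},
  {"x": 0,"y": 0,"z": 0,"wx": 0,"wy": 0,"wz": 0},
  {"x": 0,"y": 0,"z": 0,"wx": 0,"wy": 0,"wz": 0},
  {"x": 0,"y": 0,"z": 0,"wx": 0,"wy": 0,"wz": 0},
  {"x": 0,"y": 0,"z": 0,"wx": 0,"wy": 0,"wz": 0},
  {"x": 0,"y": 0,"z": 0,"wx": 0,"wy": 0,"wz": 0},
  {"x": 0,"y": 0,"z": 0,"wx": 0,"wy": 0,"wz": 0},
])

```text
t: 25.58
tcp_pos: [431.1, -288.4, 213.8]
ee_rot: [[1.0, 0.018, 0.0], [0.018, -1.0, -0.0], [0.0, 0.0, -1.0]]
ft_force: [0.8, 0.5, -0.3]
gripper_width: 0.601
finger_force: 0.0
```

```bash
python3 - <<'E'
from h import *
np.set_printoptions(precision=2,suppress=True)
s=monitor.observe();print(s['tcp_pos'],np.arctan2(s['ee_rot'][1,0],s['ee_rot'][0,0]))
im,c=grab('wrist','w16');np.save('pics/c16.npy',c)
def world(r,z):
    P=np.array([at(c,*p,z,True)[:2] for p in cv2.boxPoints(r)]);
    for i in(0,1): d=P[i+1]-P[i];print('   edge',np.hypot(*d),np.arctan2(d[1],d[0]))
    return P.mean(0)
for a in blob(im,(0,150,40),(6,255,255),mn=200)[:2]: print('red',a,at(c,*a[1],143,True)); print(world(a[2],143))
for a in blob(im,(0,150,110),(6,255,255),mn=200)[:2]: print('bright red',a,at(c,*a[1],143,True)); print(world(a[2],143))
for a in blob(im,(7,70,60),(16,220,255),mn=1000)[:3]: print('wood',a,at(c,*a[1],75,True)); print(world(a[2],75))
p=proj(c,(519,-291,143),True);print(p);h=cv2.cvtColor(im,cv2.COLOR_RGB2HSV)
for dy in range(-60,61,6): print([tuple(h[int(p[1])+dy,int(p[0])+dx].tolist()) for dx in range(-60,61,20)])
E
```

```text
[ 431.1  -288.45  213.83] 0.01759485770468592
red (np.int32(924), array([321.49, 134.87]), ((321.58837890625, 134.82044982910156), (34.26836013793945, 27.85618019104004), 3.012787342071533)) [ 517.52 -289.66  143.  ]
   edge 19.80706163550122 -0.03749187431989312
   edge 23.942755095632116 -1.6040611370209377
[ 517.62 -289.73]
bright red (np.int32(899), array([321.29, 134.8 ]), ((321.15228271484375, 134.7584686279297), (33.33748245239258, 27.457658767700195), 3.1798300743103027)) [ 517.57 -289.52  143.  ]
   edge 19.523257962997267 -0.04035192569849058
   edge 23.291504336873096 -1.6072823649102492
[ 517.65 -289.43]
wood (np.int32(3880), array([320.46, 135.76]), ((320.63739013671875, 135.88314819335938), (79.60718536376953, 66.59761047363281), 2.337306022644043)) [ 517.83 -289.6    75.  ]
   edge 59.826710952369865 -0.03130195684128844
   edge 70.00676574546684 -1.5921572097496224
[ 518.12 -289.81]
wood (np.int32(1646), array([625.83, 321.17]), ((621.5, 312.0), (92.0, 35.0), 90.0)) [ 317.36 -710.1    75.  ]
   edge 72.44834345984322 -1.581222542997066
   edge 165.7177134008955 -2.681
[... 1689 characters left out ...]
 181), (12, 146, 124), (12, 139, 143), (12, 147, 134), (12, 143, 130), (0, 5, 97), (9, 10, 186)]
[(0, 1, 184), (13, 148, 121), (13, 146, 138), (12, 148, 133), (12, 147, 139), (0, 10, 101), (0, 8, 182)]
[(12, 7, 179), (9, 41, 160), (11, 92, 138), (13, 148, 129), (13, 145, 137), (0, 10, 176), (173, 6, 171)]
[(5, 9, 178), (8, 12, 177), (10, 9, 172), (0, 6, 175), (10, 4, 176), (173, 11, 178), (0, 8, 182)]
[(6, 7, 183), (6, 7, 176), (0, 7, 178), (4, 12, 174), (12, 7, 176), (10, 9, 178), (15, 6, 177)]
[(6, 7, 180), (0, 7, 180), (176, 11, 180), (6, 7, 178), (0, 9, 176), (170, 4, 173), (175, 9, 173)]
[(176, 11, 180), (0, 9, 179), (176, 10, 180), (175, 9, 178), (0, 11, 95), (60, 6, 92), (150, 6, 91)]
```

```bash
python3 - <<'E'
from h import *
go([516.3,-289.8,79],yaw=-0.034)
E
```

```text
tcp [ 431.1 -288.4  213.8] go [ 8.51  0.29 13.48] [ 0.   -0.    2.96]
```

Request:
arm_command([
  {"x": 1.4,"y": 0.05,"z": 0,"wx": 0,"wy": 0,"wz": 0},
  {"x": 1.7,"y": 0.05,"z": 0,"wx": 0,"wy": 0,"wz": 0},
  {"x": 1.7,"y": 0.05,"z": 0,"wx": 0,"wy": 0,"wz": 0},
  {"x": 1.7,"y": 0.05,"z": 0,"wx": 0,"wy": 0,"wz": 0},
  {"x": 1.4,"y": 0.05,"z": 0,"wx": 0,"wy": 0,"wz": 0},
  {"x": 0.6,"y": 0.05,"z": 1,"wx": 0,"wy": 0,"wz": 0},
  {"x": 0,"y": 0,"z": 1.5,"wx": 0,"wy": 0,"wz": 3},
  {"x": 0,"y": 0,"z": 1.5,"wx": 0,"wy": 0,"wz": 0},
  {"x": 0,"y": 0,"z": 1.0,"wx": 0,"wy": 0,"wz": 0},
  {"x": 0,"y": 0,"z": 0.5,"wx": 0,"wy": 0,"wz": 0},
])

```text
t: 26.47
tcp_pos: [514.6, -289.0, 156.1]
ee_rot: [[0.999, -0.035, -0.003], [-0.035, -0.999, 0.003], [-0.004, -0.002, -1.0]]
ft_force: [-0.2, -0.4, 0.1]
gripper_width: 0.599
finger_force: 0.0
```

```bash
python3 - <<'E'
from h import *
np.set_printoptions(precision=2,suppress=True)
s=monitor.observe();print(s['tcp_pos'],s['ft_force'])
im,c=grab('wrist','w17')
for a in blob(im,(0,150,40),(6,255,255),mn=200)[:2]: print('red',a,at(c,*a[1],143,True))
print('pads mid px at z143',[proj(c,np.array(s['ee_rot'])@[x,0,s['tcp_pos'][2]-143]+s['tcp_pos'],True) for x in (0,1.5)])
go([516.3,-289.8,79],yaw=-0.034)
E
```

```text
[ 514.59 -288.98  156.14] [-0.25 -0.44  0.1 ]
red (np.int32(1617), array([318.71, 265.12]), ((319.0, 263.0), (54.0, 40.0), 90.0)) [ 524.94 -289.81  143.  ]
pads mid px at z143 [array([317.84, 281.58]), array([317.85, 279.24])]
tcp [ 514.5 -288.9  155.9] go [0.21 0.1  7.69] [-0.15  0.22 -0.05]
```

```bash
python3 - <<'E'
from h import *
im=cv2.imread('pics/w17.png');h=cv2.cvtColor(im,cv2.COLOR_BGR2HSV)
print([(r,h[r,318].tolist()) for r in range(225,320,4)])
c=cams.calibration('wrist')
for X in [(507.6,-289.7,143),(527.6,-289.7,143),(527.6,-289.7,83)]: print(X,proj(c,X,True))
E
```

```text
[(225, [10, 170, 66]), (229, [0, 0, 29]), (233, [113, 28, 36]), (237, [178, 247, 63]), (241, [179, 219, 70]), (245, [3, 210, 68]), (249, [1, 222, 70]), (253, [179, 208, 71]), (257, [4, 208, 71]), (261, [0, 206, 84]), (265, [2, 232, 100]), (269, [0, 194, 104]), (273, [2, 191, 104]), (277, [179, 224, 100]), (281, [179, 219, 98]), (285, [1, 198, 103]), (289, [1, 216, 99]), (293, [9, 10, 183]), (297, [12, 7, 190]), (301, [0, 8, 188]), (305, [0, 7, 184]), (309, [9, 10, 186]), (313, [6, 7, 186]), (317, [15, 4, 121])]
(507.6, -289.7, 143) [319.57293392 292.14263814]
(527.6, -289.7, 143) [318.45019013 260.76520593]
(527.6, -289.7, 83) [318.3118222 234.7194387]
```

Request:
arm_command([
  {"x": 0.1,"y": 0.05,"z": 0.7,"wx": 0,"wy": 0,"wz": 0},
  {"x": 0.1,"y": 0.05,"z": 1,"wx": 0,"wy": 0,"wz": 0},
  {"x": 0,"y": 0,"z": 1.2,"wx": 0,"wy": 0,"wz": 0},
  {"x": 0,"y": 0,"z": 1.3,"wx": 0,"wy": 0,"wz": 0},
  {"x": 0,"y": 0,"z": 1.3,"wx": 0,"wy": 0,"wz": 0},
  {"x": 0,"y": 0,"z": 1,"wx": 0,"wy": 0,"wz": 0},
  {"x": 0,"y": 0,"z": 0.7,"wx": 0,"wy": 0,"wz": 0},
  {"x": 0,"y": 0,"z": 0.5,"wx": 0,"wy": 0,"wz": 0},
  {"x": 0,"y": 0,"z": 0,"wx": 0,"wy": 0,"wz": 0},
  {"x": 0,"y": 0,"z": 0,"wx": 0,"wy": 0,"wz": 0},
])

```text
t: 27.35
tcp_pos: [518.2, -291.0, 81.7]
ee_rot: [[0.999, -0.035, -0.0], [-0.035, -0.999, 0.0], [-0.0, -0.0, -1.0]]
ft_force: [-0.1, 0.3, -0.0]
gripper_width: 0.599
finger_force: 0.0
```

Request:
arm_command([
  {"x": 0,"y": 0,"z": 0,"wx": 0,"wy": 0,"wz": 0},
  {"x": 0,"y": 0,"z": 0,"wx": 0,"wy": 0,"wz": 0},
  {"x": 0,"y": 0,"z": 0,"wx": 0,"wy": 0,"wz": 0},
  {"x": 0,"y": 0,"z": 0,"wx": 0,"wy": 0,"wz": 0},
  {"x": 0,"y": 0,"z": 0,"wx": 0,"wy": 0,"wz": 0},
  {"x": 0,"y": 0,"z": 0,"wx": 0,"wy": 0,"wz": 0},
  {"x": 0,"y": 0,"z": 0,"wx": 0,"wy": 0,"wz": 0},
  {"x": 0,"y": 0,"z": 0,"wx": 0,"wy": 0,"wz": 0},
  {"x": 0,"y": 0,"z": 0,"wx": 0,"wy": 0,"wz": 0},
  {"x": 0,"y": 0,"z": 0,"wx": 0,"wy": 0,"wz": 0},
], jaw=0.1, force=45)

```text
t: 28.18
tcp_pos: [518.3, -291.0, 82.2]
ee_rot: [[0.999, -0.035, 0.0], [-0.035, -0.999, -0.0], [0.0, 0.0, -1.0]]
ft_force: [0.5, 0.8, 2.5]
gripper_width: 0.253
finger_force: 45.0
```

Request:
arm_command([
  {"x": 0,"y": 0,"z": -0.4,"wx": 0,"wy": 0,"wz": 0},
  {"x": 0,"y": 0,"z": -0.8,"wx": 0,"wy": 0,"wz": 0},
  {"x": 0,"y": 0,"z": -1.1,"wx": 0,"wy": 0,"wz": 0},
  {"x": 0,"y": 0,"z": -1.3,"wx": 0,"wy": 0,"wz": 0},
  {"x": 0,"y": 0,"z": -1.3,"wx": 0,"wy": 0,"wz": 0},
  {"x": 0,"y": 0,"z": -1.3,"wx": 0,"wy": 0,"wz": 0},
  {"x": 0,"y": 0,"z": -1.3,"wx": 0,"wy": 0,"wz": 0},
  {"x": 0,"y": 0,"z": -1.3,"wx": 0,"wy": 0,"wz": 0},
  {"x": 0,"y": 0,"z": -1.0,"wx": 0,"wy": 0,"wz": 0},
  {"x": 0,"y": 0,"z": -0.7,"wx": 0,"wy": 0,"wz": 0},
])

```text
t: 29.02
tcp_pos: [518.7, -291.5, 189.1]
ee_rot: [[0.999, -0.035, 0.002], [-0.035, -0.999, -0.002], [0.002, 0.001, -1.0]]
ft_force: [1.0, 0.2, -1.5]
gripper_width: 0.254
finger_force: 45.0
```

```bash
python3 - <<'E'
from h import *
np.set_printoptions(precision=2,suppress=True)
s=monitor.observe();print(s['tcp_pos'],s['ft_force'],s['gripper_width'],s['finger_force'],s['joint_positions'])
# target TCP roughly at slot
go([637.5,-25,187],yaw=.122)
E
```

```text
[ 518.73 -291.46  189.09] [ 0.98  0.17 -1.48] 0.2543739624277694 44.99945640563965 [-0.66  0.25  1.5  -0.    1.39  0.95]
tcp [ 518.7 -291.5  189.1] go [ 10.95 -27.04   0.19] [ 0.09 -0.11 -8.98]
```

Request:
arm_command([
  {"x": 0.7,"y": -1.8,"z": 0,"wx": 0,"wy": 0,"wz": 0},
  {"x": 1.3,"y": -3.2,"z": 0,"wx": 0,"wy": 0,"wz": 0},
  {"x": 1.4,"y": -3.5,"z": 0,"wx": 0,"wy": 0,"wz": 0},
  {"x": 1.4,"y": -3.5,"z": 0,"wx": 0,"wy": 0,"wz": 0},
  {"x": 1.4,"y": -3.5,"z": 0,"wx": 0,"wy": 0,"wz": 0},
  {"x": 1.4,"y": -3.5,"z": 0,"wx": 0,"wy": 0,"wz": 0},
  {"x": 1.4,"y": -3.5,"z": 0,"wx": 0,"wy": 0,"wz": 0},
  {"x": 1.2,"y": -3.0,"z": 0,"wx": 0,"wy": 0,"wz": 0},
  {"x": 0.75,"y": -1.5,"z": 0,"wx": 0,"wy": 0,"wz": -4.5},
  {"x": 0,"y": 0,"z": 0,"wx": 0,"wy": 0,"wz": -4.5},
])

```text
t: 29.85
tcp_pos: [637.9, -20.5, 186.6]
ee_rot: [[0.991, 0.131, 0.0], [0.131, -0.991, 0.002], [0.0, -0.002, -1.0]]
ft_force: [-0.3, 0.4, -1.8]
gripper_width: 0.253
finger_force: 45.0
```

Request:
arm_command([
  {"x": 0,"y": 0,"z": 0,"wx": 0,"wy": 0,"wz": 0},
  {"x": 0,"y": 0,"z": 0,"wx": 0,"wy": 0,"wz": 0},
  {"x": 0,"y": 0,"z": 0,"wx": 0,"wy": 0,"wz": 0},
  {"x": 0,"y": 0,"z": 0,"wx": 0,"wy": 0,"wz": 0},
  {"x": 0,"y": 0,"z": 0,"wx": 0,"wy": 0,"wz": 0},
  {"x": 0,"y": 0,"z": 0,"wx": 0,"wy": 0,"wz": 0},
  {"x": 0,"y": 0,"z": 0,"wx": 0,"wy": 0,"wz": 0},
  {"x": 0,"y": 0,"z": 0,"wx": 0,"wy": 0,"wz": 0},
  {"x": 0,"y": 0,"z": 0,"wx": 0,"wy": 0,"wz": 0},
  {"x": 0,"y": 0,"z": 0,"wx": 0,"wy": 0,"wz": 0},
])

```text
t: 30.68
tcp_pos: [636.9, -25.0, 186.9]
ee_rot: [[0.993, 0.122, 0.0], [0.122, -0.993, 0.0], [0.0, -0.0, -1.0]]
ft_force: [-0.1, 0.6, -1.5]
gripper_width: 0.251
finger_force: 45.0
```

```bash
python3 - <<'E'
from h import *
np.set_printoptions(precision=2,suppress=True)
s=monitor.observe();R=np.array(s['ee_rot']);T=s['tcp_pos'];print(T,np.arctan2(R[1,0],R[0,0]),R[2])
im,c=grab('wrist','w18');np.save('pics/c18.npy',c);print(monitor.observe()['tcp_pos'])
h=cv2.cvtColor(im,cv2.COLOR_RGB2HSV)
m=cv2.inRange(h,np.array((15,90,25)),np.array((40,255,255)))
p=proj(c,(637.5,-24.3,80),True);print('slot pred',p)
n,l,st,ce=cv2.connectedComponentsWithStats(255-m)
for i in range(1,n):
    if 60<st[i,4]<3000 and np.hypot(*(ce[i]-p))<80: print('hole',st[i],ce[i],at(c,*ce[i],80,True))
off=T-[0,0,82.2-15]
f=lambda x,y,z: proj(c,T+R@np.array([x,y,0])+[0,0,z-67.2],True)
print('tip pred',f(0,0,0),'blade corners',f(3,12,0),f(3,-12,0),'collar front',f(15,18,60),f(15,-18,60),f(15,18,68),'handle front',f(10,12,68),f(10,-12,68),f(10,12,100))
red=blob(im,(0,120,25),(8,255,255),mn=50)[:3]
for a in red: print('red',a)
r0=int(p[1])
for r in range(r0-40,r0+120,4): print(r,' '.join('%d/%d/%d'%tuple(h[r,x]) for x in range(int(p[0])-48,int(p[0])+49,8)))
E
```

```text
[636.91 -24.99 186.86] 0.12217425227615333 [ 0. -0. -1.]
[636.91 -24.94 186.87]
slot pred [316.64 239.45]
tip pred [317.46 254.48] blade corners [333.84 250.57] [301.08 250.58] collar front [349.25 261.02] [286.08 261.06] [350.46 265.64] handle front [339.4  274.21] [296.   274.24] [343.27 297.92]
red (np.int32(3632), array([316.56, 325.81]), ((316.5, 322.5), (89.0, 59.0), 90.0))
199 23/174/171 22/172/176 22/174/179 23/173/178 22/175/179 22/172/179 23/173/178 22/172/179 22/173/181 23/176/181 23/172/182 22/170/184 23/176/175
203 23/174/185 22/177/187 22/177/187 22/180/184 22/176/185 22/177/186 23/177/183 22/175/185 23/176/185 22/174/185 23/174/183 23/177/184 23/170/190
207 23/172/185 23/175/187 22/177/184 22/177/186 22/177/184 22/179/184 22/174/186 22/174/186 22/172/185 22/176/188 22/178/186 22/177/187 22/175/186
211 22/172/188 22/174/188 22/178/183 22/181/155 21/192/110 22/177/137 22/177/180 22/173/187 22/174/186 22/176/187 22/183/148 21/176/113 22/180/147
215 22/176/187 22/175/186 22/175/186 21/183/139 20/174/107 20/173/106 19/183/107 20/170/108 22/179/184 22/172/190 23/174/173 20/1
[... 3908 characters left out ...]
06/98 0/196/99 1/201/99 1/223/96 0/200/97 0/236/94 116/149/12 0/8/65 160/13/61
339 120/8/61 150/4/59 156/106/12 1/225/94 1/231/94 0/209/99 0/199/100 2/216/99 178/216/98 0/231/94 75/64/8 30/4/65 45/8/65
343 30/4/64 75/8/65 72/80/16 2/213/96 179/206/99 0/213/92 2/214/99 2/228/96 1/208/97 2/198/99 174/51/25 160/13/60 15/8/64
347 165/8/65 30/9/57 131/227/9 0/208/97 2/228/96 179/206/98 1/216/97 178/214/94 2/231/95 0/214/93 125/191/8 150/4/64 30/8/63
351 15/8/61 135/15/66 100/45/17 179/235/91 0/217/95 1/216/97 179/216/97 0/191/100 0/215/96 0/201/99 145/191/8 45/8/63 30/4/62
355 150/12/62 150/4/64 0/73/7 1/217/93 179/205/97 1/217/95 0/210/96 2/222/94 0/210/97 0/197/97 161/107/19 160/12/64 165/17/61
```

```bash
python3 - <<'E'
from h import *
np.set_printoptions(precision=2,suppress=True)
im=cv2.imread('pics/w18.png');c=np.load('pics/c18.npy',allow_pickle=True).item();T=np.array([636.91,-24.97,186.87]);y=.122
R=np.array([[np.cos(y),np.sin(y),0],[np.sin(y),-np.cos(y),0],[0,0,-1]])
b=cv2.GaussianBlur(im,(3,3),0).astype(int);h=cv2.cvtColor(im,cv2.COLOR_BGR2HSV)
print('rows S,V (cols 308-326 mean)');
for r in list(range(228,272)): print(r,'%d/%d'%tuple(h[r,308:326,1:].mean(0)),end='  ')
print('\nslot cols rows236-241 S/V')
for x in range(292,344): print(x,'%d/%d'%tuple(h[236:242,x,1:].mean(0)),end='  ')
print('\nblade cols rows 257-262')
for x in range(292,344): print(x,'%d'%h[257:263,x,1].mean(),end=' ')
print('\ncollar cols 270-276 V S')
for x in list(range(278,296))+list(range(338,358)): print(x,'%d/%d'%tuple(h[269:276,x,1:].mean(0)),end=' ')
print('\nred col extents');
for r in (282,300,320,335): 
    xs=np.nonzero((h[r,:,1]>150)&((h[r,:,0]<8)|(h[r,:,0]>172))&(h[r,:,2]>45))[0];xs=xs[(xs>270)&(xs<360)];print(r,xs.min(),xs.max())
rr=h[:,318];print('V col318',[(r,int(h[r,312:324,2].mean())) for r in range(324,334)],[(r,int(h[r,312:324,1].mean())) for r in range(274,282)])
f=lambda x,yy,z: proj(c,T+R@np.array([x,yy,0])+[0,0,z-67.2],True)
for n,p in dict(tip=(0,0,0),bev=(3,0,3),colb=(15,0,60),colt=(15,0,68),hb=(10,0,68),ht=(10,0,128)).items(): print(n,f(*p),'d/dx',f(p[0]+1,*p[1:])-f(*p),'d/dz',f(p[0],p[1],p[2]+1)-f(*p))
print('blade L/R',f(1.5,12,1.5),f(1.5,-12,1.5),'collar',f(15,18,64),f(15,-18,64),'handle300',f(10,12,100),f(10,-12,100))
for X in [(-4,-13),(4,13),(-6,-15),(6,15)]: print('slot edge',X,proj(c,np.array([637.5,-24.3,80])+R@[X[0],X[1],0],True))
E
```

```text
rows S,V (cols 308-326 mean)
228 183/104  229 183/105  230 184/105  231 182/105  232 181/100  233 182/90  234 172/85  235 154/85  236 150/86  237 155/85  238 150/86  239 153/86  240 151/86  241 161/82  242 181/76  243 188/79  244 190/96  245 181/103  246 184/103  247 184/104  248 185/105  249 183/105  250 183/106  251 185/106  252 176/103  253 135/86  254 53/68  255 13/59  256 13/59  257 12/58  258 13/59  259 10/60  260 12/59  261 11/59  262 9/59  263 13/51  264 21/38  265 42/24  266 48/21  267 47/23  268 31/30  269 27/32  270 31/32  271 30/32  
slot cols rows236-241 S/V
292 179/139  293 180/110  294 179/105  295 181/105  296 184/105  297 184/104  298 185/105  299 180/103  300 189/97  301 181/93  302 177/85  303 154/84  304 162/85  305 152/87  306 147/88  307 160/86  308 147/87  309 153/87  310 150/86  311 153/86  312 158/84  313 159/85  314 152/86  315 151/84  316 153/85  317 153/84  318 157/84  319 149/86  320 153/84  321 156/85  322 157/84  323 156/84  324 154/84  325 151/84  326 162/84  327 152/85  328 157/86  329 152/86  330 160/85  331 158/85  332 162/86  333 181/88  334 189/92
[... 1127 characters left out ...]
6), (333, 97)] [(274, 23), (275, 26), (276, 24), (277, 89), (278, 192), (279, 222), (280, 218), (281, 221)]
tip [317.44 254.49] d/dx [ 0.  -1.3] d/dz [0.   0.41]
bev [317.44 251.78] d/dx [ 0.   -1.32] d/dz [0.   0.41]
colb [317.64 261.08] d/dx [ 0.   -1.67] d/dz [0.   0.56]
colt [317.68 265.72] d/dx [ 0.   -1.72] d/dz [0.  0.6]
hb [317.67 274.26] d/dx [ 0.  -1.7] d/dz [0.   0.64]
ht [318.04 326.37] d/dx [ 0.   -2.17] d/dz [0.01 1.19]
blade L/R [333.88 253.13] [301.   253.15] collar [349.82 263.3 ] [285.49 263.33] handle300 [343.24 297.92] [292.43 297.96]
slot edge (-4, -13) [301.16 244.06]
slot edge (4, 13) [332.22 234.82]
slot edge (-6, -15) [298.82 246.34]
slot edge (6, 15) [334.64 232.5 ]
```

Request:
arm_command([
  {"x": 0.15,"y": 0.07,"z": 0,"wx": 0,"wy": 0,"wz": 0},
  {"x": 0,"y": 0,"z": 0.4,"wx": 0,"wy": 0,"wz": 0},
  {"x": 0,"y": 0,"z": 0.6,"wx": 0,"wy": 0,"wz": 0},
  {"x": 0,"y": 0,"z": 0.6,"wx": 0,"wy": 0,"wz": 0},
  {"x": 0,"y": 0,"z": 0.6,"wx": 0,"wy": 0,"wz": 0},
  {"x": 0,"y": 0,"z": 0.6,"wx": 0,"wy": 0,"wz": 0},
  {"x": 0,"y": 0,"z": 0.5,"wx": 0,"wy": 0,"wz": 0},
  {"x": 0,"y": 0,"z": 0,"wx": 0,"wy": 0,"wz": 0},
  {"x": 0,"y": 0,"z": 0,"wx": 0,"wy": 0,"wz": 0},
  {"x": 0,"y": 0,"z": 0,"wx": 0,"wy": 0,"wz": 0},
])

```text
t: 31.57
tcp_pos: [638.7, -25.5, 154.0]
ee_rot: [[0.993, 0.122, 0.0], [0.122, -0.993, -0.0], [0.0, 0.0, -1.0]]
ft_force: [0.1, 0.8, -1.1]
gripper_width: 0.255
finger_force: 45.0
```

```bash
python3 - <<'E'
from h import *
np.set_printoptions(precision=2,suppress=True)
s=monitor.observe();T=s['tcp_pos'];R=np.array(s['ee_rot']);print(T,s['ft_force'],np.arctan2(R[1,0],R[0,0]),s['gripper_width'])
im,c=grab('wrist','w19');np.save('pics/c19.npy',c);h=cv2.cvtColor(im,cv2.COLOR_RGB2HSV)
f=lambda x,yy,z: proj(c,T+R@np.array([x-1.2,yy-.6,0])+[0,0,z-67.2],True)
print('tip',f(0,0,0),'bev',f(3,0,3),'blade L/R',f(3,12,8),f(3,-12,8));S=np.array([637.2,-25,80])
for X in [(-4,-13),(4,13),(-6,-15),(6,15)]: print('slot edge',X,proj(c,S+R@[X[0],X[1],0],True))
for r in range(215,272): print(r,'%d/%d'%tuple(h[r,308:326,1:].mean(0)),end='  ')
print()
r=int(f(3,0,8)[1])
for x in range(290,346): print(x,'%d'%h[r-2:r+3,x,1].mean(),end=' ')
print()
r=int(proj(c,S+R@[4.5,0,0],True)[1])
for k in (r-1,r,r+1,r+2):
  print(k);[print(x,'%d/%d'%tuple(h[k,x,1:]),end=' ') for x in range(290,346)]
E
```

```text
[638.69 -25.48 154.03] [ 0.12  0.81 -1.1 ] 0.12238724506534406 0.25522282989688805
tip [316.64 256.11] bev [316.64 253.44] blade L/R [333.46 255.51] [299.81 255.53]
slot edge (-4, -13) [299.4  258.67]
slot edge (4, 13) [333.87 248.52]
slot edge (-6, -15) [296.8  261.17]
slot edge (6, 15) [336.57 245.96]
215 175/186  216 173/186  217 174/187  218 175/186  219 175/182  220 176/165  221 180/149  222 178/145  223 180/135  224 180/119  225 184/106  226 183/104  227 183/104  228 186/104  229 181/104  230 184/104  231 183/104  232 183/104  233 188/103  234 180/105  235 182/105  236 185/104  237 183/105  238 184/105  239 185/104  240 181/105  241 182/105  242 183/105  243 186/105  244 184/104  245 186/100  246 185/90  247 174/85  248 159/86  249 157/85  250 151/85  251 154/85  252 144/84  253 100/74  254 37/63  255 11/58  256 11/57  257 10/58  258 10/58  259 10/59  260 13/59  261 11/59  262 8/58  263 14/52  264 18/38  265 37/25  266 61/22  267 36/25  268 33/29  269 26/31  270 33/33  271 36/32  
290 188 291 185 292 184 293 189 294 188 295 185 296 186 297 183 298 189 299 161 300 89 301 38 302 
[... 2158 characters left out ...]
5/112 341 180/109 342 187/108 343 178/109 344 185/106 345 190/106 249
290 182/108 291 189/104 292 178/106 293 176/106 294 174/110 295 188/103 296 191/99 297 169/98 298 191/87 299 179/81 300 155/84 301 152/89 302 147/87 303 161/87 304 154/86 305 151/88 306 152/87 307 151/91 308 170/84 309 174/79 310 162/85 311 147/87 312 167/84 313 150/85 314 161/84 315 161/84 316 159/85 317 168/82 318 151/88 319 164/87 320 149/87 321 159/85 322 151/88 323 146/89 324 155/89 325 149/87 326 147/87 327 154/88 328 150/90 329 145/86 330 150/90 331 158/89 332 163/83 333 168/82 334 167/87 335 185/87 336 186/93 337 187/101 338 186/103 339 179/108 340 187/109 341 188/107 342 185/109 343 181/113 344 199/104 345 192/106
```

Request:
arm_command([
  {"x": -0.03,"y": 0,"z": 0,"wx": 0,"wy": 0,"wz": 0},
  {"x": 0,"y": 0,"z": 0.2,"wx": 0,"wy": 0,"wz": 0},
  {"x": 0,"y": 0,"z": 0.2,"wx": 0,"wy": 0,"wz": 0},
  {"x": 0,"y": 0,"z": 0.2,"wx": 0,"wy": 0,"wz": 0},
  {"x": 0,"y": 0,"z": 0.15,"wx": 0,"wy": 0,"wz": 0},
  {"x": 0,"y": 0,"z": 0.15,"wx": 0,"wy": 0,"wz": 0},
  {"x": 0,"y": 0,"z": 0.15,"wx": 0,"wy": 0,"wz": 0},
  {"x": 0,"y": 0,"z": 0.15,"wx": 0,"wy": 0,"wz": 0},
  {"x": 0,"y": 0,"z": 0,"wx": 0,"wy": 0,"wz": 0},
  {"x": 0,"y": 0,"z": 0,"wx": 0,"wy": 0,"wz": 0},
])

```text
t: 32.45
tcp_pos: [638.1, -25.4, 141.7]
ee_rot: [[0.993, 0.122, -0.0], [0.122, -0.993, 0.0], [-0.0, -0.0, -1.0]]
ft_force: [-0.1, 0.7, -1.6]
gripper_width: 0.254
finger_force: 45.0
```

Request:
arm_command([
  {"x": 0,"y": 0,"z": 0.25,"wx": 0,"wy": 0,"wz": 0},
  {"x": 0,"y": 0,"z": 0.25,"wx": 0,"wy": 0,"wz": 0},
  {"x": 0,"y": 0,"z": 0.25,"wx": 0,"wy": 0,"wz": 0},
  {"x": 0,"y": 0,"z": 0.25,"wx": 0,"wy": 0,"wz": 0},
  {"x": 0,"y": 0,"z": 0.25,"wx": 0,"wy": 0,"wz": 0},
  {"x": 0,"y": 0,"z": 0.25,"wx": 0,"wy": 0,"wz": 0},
  {"x": 0,"y": 0,"z": 0.25,"wx": 0,"wy": 0,"wz": 0},
  {"x": 0,"y": 0,"z": 0.2,"wx": 0,"wy": 0,"wz": 0},
  {"x": 0,"y": 0,"z": 0.1,"wx": 0,"wy": 0,"wz": 0},
  {"x": 0,"y": 0,"z": 0,"wx": 0,"wy": 0,"wz": 0},
])

```text
t: 33.28
tcp_pos: [638.0, -25.4, 120.9]
ee_rot: [[0.993, 0.122, -0.001], [0.122, -0.993, 0.0], [-0.001, -0.0, -1.0]]
ft_force: [0.5, 0.9, -2.5]
gripper_width: 0.251
finger_force: 45.0
```

```bash
python3 - <<'E'
from h import *
np.set_printoptions(precision=2,suppress=True)
s=monitor.observe();T=s['tcp_pos'];R=np.array(s['ee_rot']);print(T,s['ft_force'],s['wrist_torque'],s['gripper_width'],s['finger_force'])
im,c=grab('wrist','w20');h=cv2.cvtColor(im,cv2.COLOR_RGB2HSV)
for r in range(245,285): print(r,'%d/%d/%d'%tuple(h[r,308:326].mean(0)),end='  ')
f=lambda x,yy,z: proj(c,T+R@np.array([x-1.1,yy-.6,0])+[0,0,z-67.2],True)
print('\ncollar bot',f(15,0,60),'hb',f(10,0,68),'guard/blade',proj(c,T+R@np.array([1.9,-.6,0])*1+[0,0,80-T[2]],True))
# side view: collar bottom and guard surface
i,k=grab('side','s20');C=T+R@np.array([-1.1,-.6,0]);C[2]=T[2]-67.2
hs=cv2.cvtColor(i,cv2.COLOR_RGB2HSV)
for z in(26,60,68,128): print(z,proj(k,C+[0,12,z]))
q=proj(k,C+[0,12,60]);x=int(round(q[0]))
print([(r,hs[r,x-1:x+2].mean(0).astype(int).tolist()) for r in range(int(q[1])-28,int(q[1])+24)])
# plate: die home?
P=np.array([637.2,-25,0])-R[:,0]*62;print('plate pred px top z66',proj(k,P+[0,0,66]),[a[:2] for a in blob(i,(105,100,30),(122,255,255),(330,245,25))[:2]])
E
```

```text
[637.97 -25.44 120.93] [ 0.47  0.9  -2.48] [-0.03  0.01 -0.02] 0.2507136412078625 44.999465346336365
245 20/184/105  246 20/183/105  247 20/182/106  248 20/185/105  249 20/181/106  250 19/183/105  251 20/183/106  252 20/185/104  253 20/184/106  254 20/183/106  255 20/183/105  256 20/184/106  257 20/182/106  258 20/187/99  259 20/178/87  260 19/131/76  261 14/37/64  262 103/12/60  263 111/12/52  264 97/17/39  265 96/39/24  266 102/77/19  267 89/36/23  268 95/29/31  269 102/27/32  270 95/26/32  271 87/26/32  272 98/25/33  273 105/27/32  274 108/24/33  275 98/33/32  276 95/29/32  277 107/87/41  278 69/194/61  279 90/221/67  280 70/215/67  281 1/221/66  282 50/218/67  283 50/211/67  284 60/217/67  
collar bot [316.64 262.89] hb [316.64 276.1 ] guard/blade [316.67 263.58]
26 [283.28 238.24]
60 [282.62 226.65]
68 [282.46 223.87]
128 [281.22 202.37]
[(198, [40, 2, 121]), (199, [50, 2, 124]), (200, [98, 4, 124]), (201, [76, 4, 123]), (202, [100, 3, 123]), (203, [70, 3, 122]), (204, [50, 2, 121]), (205, [85, 4, 122]), (206, [110, 2, 123]), (207, [61, 4, 122]), (208, [45, 2, 121]), (209, [66, 
[... 273 characters left out ...]
0, 215, 132]), (223, [1, 222, 142]), (224, [60, 157, 93]), (225, [99, 87, 47]), (226, [91, 37, 50]), (227, [110, 51, 47]), (228, [50, 71, 91]), (229, [51, 85, 119]), (230, [51, 86, 124]), (231, [50, 87, 122]), (232, [54, 96, 120]), (233, [55, 96, 117]), (234, [53, 95, 118]), (235, [18, 109, 120]), (236, [19, 117, 118]), (237, [18, 121, 118]), (238, [19, 113, 117]), (239, [22, 139, 114]), (240, [21, 183, 116]), (241, [21, 190, 115]), (242, [22, 186, 115]), (243, [22, 198, 102]), (244, [22, 179, 189]), (245, [23, 176, 205]), (246, [22, 172, 202]), (247, [23, 177, 202]), (248, [23, 174, 204]), (249, [23, 179, 193])]
plate pred px top z66 [307.68 239.41] [(np.int32(85), array([308.64, 249.74]))]
```

```bash
python3 -c "
from h import *
print(hand_in())"
```

```text
the job is handed in; nothing more can be done
None
```

I handed the job in with all steps done: the blank is in the nest, the die is against its stop under the guard, and the punch is held upright through the slot, its tip about 1 cm above the blank by measurement.

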